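# Rack the cleaned panels and let the hoist down

### The job

Stand every cleaned panel, yellow band up, fully home in a slot of its own in the raised rack. When all are in, lift the winch pawl by its red tab and keep it lifted so that the crank turns back slowly under the load on its own brake (do not force it) until the rack is fully down in the bin; then let the pawl drop back into the teeth. Leave the bottle, jar, can, tape, brush and cork block alone.

Things in the scene. Friction and masses are not known exactly. Their poses are not given: they have to be found in the camera images.
- panel1: smoke-grey rigid plastic panel, 100 mm wide (its x), 8 mm thick (its y), 120 mm tall (its z), 115 g, with a yellow band along its top 18 mm. Origin at the middle of its lower edge. It starts standing upright in the groove of one of the feet. May be absent
- panel2: smoke-grey rigid plastic panel, 100 mm wide (its x), 8 mm thick (its y), 120 mm tall (its z), 115 g, with a yellow band along its top 18 mm. Origin at the middle of its lower edge. It starts standing upright in the groove of one of the feet. May be absent
- panel3: smoke-grey rigid plastic panel, 100 mm wide (its x), 8 mm thick (its y), 120 mm tall (its z), 115 g, with a yellow band along its top 18 mm. Origin at the middle of its lower edge. It starts standing upright in the groove of one of the feet. May be absent
- panel4: smoke-grey rigid plastic panel, 100 mm wide (its x), 8 mm thick (its y), 120 mm tall (its z), 115 g, with a yellow band along its top 18 mm. Origin at the middle of its lower edge. It starts standing upright in the groove of one of the feet. May be absent
- panel5: smoke-grey rigid plastic panel, 100 mm wide (its x), 8 mm thick (its y), 120 mm tall (its z), 115 g, with a yellow band along its top 18 mm. Origin at the middle of its lower edge. It starts standing upright in the groove of one of the feet. May be absent
- foot1: loose heavy drying foot: wooden block 124 (x) by 60 (y) by 28 mm (z) on a black rubber sole, 0.6 kg, with a closed-ended groove 108 by 10 mm, 20 mm deep along its x. Origin under its centre; groove floor 8 mm above that. A panel must be lifted straight up by 20 mm to come out
- foot2: loose heavy drying foot: wooden block 124 (x) by 60 (y) by 28 mm (z) on a black rubber sole, 0.6 kg, with a closed-ended groove 108 by 10 mm, 20 mm deep along its x. Origin under its centre; groove floor 8 mm above that. A panel must be lifted straight up by 20 mm to come out
- foot3: loose heavy drying foot: wooden block 124 (x) by 60 (y) by 28 mm (z) on a black rubber sole, 0.6 kg, with a closed-ended groove 108 by 10 mm, 20 mm deep along its x. Origin under its centre; groove floor 8 mm above that. A panel must be lifted straight up by 20 mm to come out
- foot4: loose heavy drying foot: wooden block 124 (x) by 60 (y) by 28 mm (z) on a black rubber sole, 0.6 kg, with a closed-ended groove 108 by 10 mm, 20 mm deep along its x. Origin under its centre; groove floor 8 mm above that. A panel must be lifted straight up by 20 mm to come out
- foot5: loose heavy drying foot: wooden block 124 (x) by 60 (y) by 28 mm (z) on a black rubber sole, 0.6 kg, with a closed-ended groove 108 by 10 mm, 20 mm deep along its x. Origin under its centre; groove floor 8 mm above that. A panel must be lifted straight up by 20 mm to come out
- hoist: fixed frame of the bench hoist: white drying bin (170 x 300 mm in x, y; walls 55 mm high) below the hanging slot rack, blue winch housing (170 mm high) at its -y end, two guide posts with a crossbar behind (+x), 181 mm high. Origin on the bench under the bin's centre; x away from the robot at yaw 0, y along the row of slots, z up
- rack_floor (a point): middle of the white rack's slot floor (axes as the hoist's; moves down with it), 114 mm over the bench at the start. Five slots at y = -92, -46, 0, 46, 92 mm from here, each 11 mm wide (y), 112 mm long (x), 40 mm deep (floor at z = 0), edges rounded by 6 mm (blue). A panel stands in a slot on its lower edge, width along x, sticking 80 mm out
- rack (a joint): how far the rack has come down (m): 0 = up, held by the pawl; 0.094 = fully down in the bin, on its stop. Geared to the crank (0.036 m per rad)
- crank (a joint): winch crank (rad): 0 at the start, grows as it turns back while the rack comes down, 2.62 at the bottom. With the pawl out, a built-in brake keeps the rack to about 7 to 14 mm/s; nobody need hold the handle. It (85 mm radius, in front of the blue housing) swings from below up on the -y side, clear of the pawl's tab
- pawl (a joint): the winch pawl (rad): 0 = hooked down in the ratchet teeth, grows as it is lifted (limit 0.7). It clears the teeth above about 0.2; lifting takes roughly 4 to 10 N at the tab. Let go, it drops back by a light spring and stops the crank at the next of its 12 teeth
- pawl_grip (a point): gripping point of the red tab on the pawl, mid-thickness. The tab is upright, 14 mm thick along the hoist's x, 26 mm wide along the hoist's y, 52 mm tall, its top 18 mm above this point; free from above, with 40 mm of air on its x sides
- pawl_pivot (a point): point on the pawl's pivot axis, which runs along the hoist's x. With the pawl down the tab's grip point lies 65 mm towards hoist +y and 56 mm up from here; lifting swings it about this axis, up and towards hoist -y
- pump: bystander: white pump bottle with black head; leave alone
- jar: bystander: jar with a lid; leave alone
- can: bystander: spray can; leave alone
- tape: bystander: roll of yellow tape; leave alone
- brush: bystander: brush; leave alone
- block: bystander: cork block; leave alone
There are look-alikes about, which are no part of the job. What is shaped like the panel2 but blue is not meant.

How it is judged:
On the way, in this order (a step that is already met when the one before it is completed fails the run):
1. every panel stands home in a slot, rack still up (z of panel1 in the frame of rack_floor between -0.006 and 0.006 m and x of panel1 in the frame of rack_floor between -0.01 and 0.01 m and y of panel1 in the frame of rack_floor between -0.098 and 0.098 m and angle between each of panel1, panel2, panel3, panel4, panel5's own z axis and vertical below 0.2 rad and z of panel2 in the frame of rack_floor between -0.006 and 0.006 m and x of panel2 in the frame of rack_floor between -0.01 and 0.01 m and y of panel2 in the frame of rack_floor between -0.098 and 0.098 m and z of panel3 in the frame of rack_floor between -0.006 and 0.006 m and x of panel3 in the frame of rack_floor between -0.01 and 0.01 m and y of panel3 in the frame of rack_floor between -0.098 and 0.098 m and z of panel4 in the frame of rack_floor between -0.006 and 0.006 m and x of panel4 in the frame of rack_floor between -0.01 and 0.01 m and y of panel4 in the frame of rack_floor between -0.098 and 0.098 m and z of panel5 in the frame of rack_floor between -0.006 and 0.006 m and x of panel5 in the frame of rack_floor between -0.01 and 0.01 m and y of panel5 in the frame of rack_floor between -0.098 and 0.098 m and linear speed of each of panel1, panel2, panel3, panel4, panel5 below 0.02 m/s and value of joint rack below 0.01 m), for 0.2 s.
2. the pawl is lifted out of the teeth (value of joint pawl above 0.15 rad), for 0.2 s.
3. the rack is fully down with the panels in it (z of panel1 in the frame of rack_floor between -0.006 and 0.006 m and x of panel1 in the frame of rack_floor between -0.01 and 0.01 m and y of panel1 in the frame of rack_floor between -0.098 and 0.098 m and angle between each of panel1, panel2, panel3, panel4, panel5's own z axis and vertical below 0.2 rad and z of panel2 in the frame of rack_floor between -0.006 and 0.006 m and x of panel2 in the frame of rack_floor between -0.01 and 0.01 m and y of panel2 in the frame of rack_floor between -0.098 and 0.098 m and z of panel3 in the frame of rack_floor between -0.006 and 0.006 m and x of panel3 in the frame of rack_floor between -0.01 and 0.01 m and y of panel3 in the frame of rack_floor between -0.098 and 0.098 m and z of panel4 in the frame of rack_floor between -0.006 and 0.006 m and x of panel4 in the frame of rack_floor between -0.01 and 0.01 m and y of panel4 in the frame of rack_floor between -0.098 and 0.098 m and z of panel5 in the frame of rack_floor between -0.006 and 0.006 m and x of panel5 in the frame of rack_floor between -0.01 and 0.01 m and y of panel5 in the frame of rack_floor between -0.098 and 0.098 m and value of joint rack above 0.089 m), for 0.2 s.
At the end, for the whole second after the job is handed in: Every panel present rests in a slot, yellow band up: lower edge within 6 mm of the slot floor, within 10 mm of mid-slot lengthwise, within 0.2 rad of upright, at rest. Rack within 5 mm of fully down (above 0.089 m). Pawl back in the teeth (below 0.08 rad) (all of step 3 and linear speed of each of panel1, panel2, panel3, panel4, panel5 below 0.02 m/s and value of joint pawl below 0.08 rad); the robot touches nothing.
It fails at once if the rack is forced or dropped (faster than 50 mm/s) (velocity of joint rack above 0.05 m/s).
It fails at once if a bystander is moved more than 40 mm (distance of any of pump, jar, can, tape, brush, block from where it was at the start of the episode above 0.04 m).
It fails at once if the rack is let down with a panel not yet in it (value of joint rack above 0.03 m and horizontal distance between any of panel1, panel2, panel3, panel4, panel5 and rack_floor above 0.12 m).
Of panel1, panel2, panel3, panel4, panel5 only 3 to 5 are there at a start; the rules pass over those that are not, and their reading is None.
At some moment in a run one of foot1, foot2, foot3, foot4, foot5 may be knocked a few centimetres aside while the robot is not near it.
It also fails if it takes over 210 s, if anything falls off the work surface, if the arm or the gripper's body presses on something with over 40 N, if the wrist force passes 120 N, or if a joint passes its speed limit or range.

### The arm

A 7-joint arm with a two-finger parallel gripper is mounted at the origin on the work surface. World frame = base frame: x ahead of the robot, y to its left, z up, the work surface at z = 0. Lengths are in m, angles in rad, forces in N, time in s.
With the tool pointing down it reaches from about 0.4 to 0.85 m from the base axis. Payload 10.4 kg.
Tool frame: the origin (TCP) lies midway between the tips of the shut fingers; the grasp point (between the pads) lies 19 mm behind it; z points along the fingers, y is the direction in which the jaws open and shut (so a half turn about z gives the same grasp; the last joint's range is limited). The gripper opens to 85 mm and grips with 20 to 120 N. Pads are 22 mm wide; open, the fingers measure 114 mm over their backs; the gripper's body (76 mm by 85 mm) begins 54 mm behind the grasp point. The pads swing forward as they close: fully open they stand 13 mm farther back than shut.
Start: joints at [-1.296, 0.332, -0.065, 1.46, 0.022, 1.35, -0.088], TCP at [0.183, 0.598, 0.231] pointing down, gripper open.
Joint ranges: [-2.6, 2.6], [-0.5, 2.12], [-1.47, 1.34], [0.16, 2.42], [-1.27, 4.41], [0.06, 2.06], [-2.6, 2.6]. Speed limits (rad/s): [2.22, 2.22, 2.79, 2.79, 3.14, 3.14, 3.14].

### API

Orientations are given as a unit quaternion [x, y, z, w].
In Python, from workcell import manip, camera, camera_info, workorder, nets gives the robot as it stands.
- The arm moves only by the tool apply_moves, never from a script. Its argument "commands" is a list of rows, each a list of 5 numbers: the shift along the tool's x, y, z in m, then the turn about the tool's z in degrees, then the gripper command: -1 is fully open, 1 is shut, values between are in proportion. A call has 1 to 5 rows; each row shifts and turns the pose as measured when the row begins, along the tool's axes as they then stand; what a row does not reach is not made up. A row lasts 1/12 s, in which the tool goes at most 41.7 mm and 7.16 degrees, less where a joint would pass 70% of its speed; a pose out of reach is approached as far as the arm can. A call is refused whole if a number of a shift passes 0.0417 or a number of a turn 7.16, either way. A call with a gripper value outside its range is refused whole. The fingers move at their own pace and stop on an object; "squeeze" is the grip in N (left out, the last holds). Time passes only in rows, so rows that do not move let the fingers close. It gives the time, the measured TCP pose, the force and the opening at its end, in the units of the state.
- manip.get_obs(): the state, without advancing time (a new reading comes with each control period).
- camera(name): name is "side" or "top" or "wrist"; returns (picture, depth): 420x560x3 uint8, red, green, blue; 420x560 float32, m along the optical axis (not along the pixel's ray), 0 where there is no reading.
- camera_info(name): a dict with "camera_matrix" (3x3 intrinsics, pixels), "k1" (the pictures are not rectified: a ray, as slopes to the right and down, at radius r is drawn at 1 + k1 r^2 times it, then the intrinsics apply), "xyz" and "rotation" of the camera in the world; the wrist camera has in their place "T_tool_cam" (4x4, takes a point from camera to tool coordinates, whose origin is the TCP and whose axes are the flange's). Camera axes: x right, y down, z forward; pixel columns grow to the right and rows downward; lengths in m; the calibration is good to about 2 mm. A picture is of the moment at which its call begins: read the wrist's pose just before it. camera_info takes no time and is no camera call.
- workorder.hand_in(): hands the job in, once; it reports no verdict.
Trained networks look in the newest picture that a camera, given by its name, has taken for a name from the list of things; names that differ only in an ending like _2 or _b are one class to them, and where a whole thing is asked for, a point or a joint stands for the part that bears it (a point fixed in the world has none). Each returns a list of dicts, best first, with "conf" (0 to 1); they miss things now and then, are a little off and sometimes report something else, mostly with a low value. They report only what shows in the picture. A call takes as long as a camera call. They do not tell look-alikes from the thing itself.
- nets.look_for(camera, thing): "rect" ([left, top, width, height] in pixels, round what is visible of it).
- nets.place_of(camera, thing): "xy" ([column, row] in pixels: a listed point, or the origin of a listed thing).
The state is a dict: "clock": time; "joint_pos": joint angles; "joint_velocities": joint speeds; "tau": joint torques, N m; "position": TCP position; "ee_rot": TCP orientation; "ft_force": force on the tool from outside, world axes, zero at the start; "torque": the same for the moment, N m; "grip_width": opening from 0.0 (shut) to 1.0 (fully open).
Only numpy, scipy, OpenCV 4.12 (cv2) and the standard library are available. Lean on these libraries where they do the work, as an engineer would, in place of code of your own. Each camera call takes 0.05 s, during which the arm holds its last target. There are 200 camera calls.

## Working session

There is one attempt and no reset: what is moved stays moved. The work goes in short steps, Python scripts to look and compute and a tool call to move; the robot and the scene stay as the last step left them, time stands still between calls to the robot, and variables do not carry over. Pictures are saved under pics/ and viewed, about 12 in all and at most 16, crops included, and the job is handed in when it is done.

Besides the shell and the picture viewer there is one more tool, called by a JSON object that holds its "op" and its "data". apply_moves: Moves the arm, as the interface text tells. Its arguments: {"type":"object","properties":{"commands":{"type":"array","items":{"type":"array","items":{"type":"number"}}},"squeeze":{"type":"number"}},"required":["commands"]}

```bash
ls; mkdir -p pics; cat > h.py <<'E'
import numpy as np, cv2
from workcell import manip, camera, camera_info, workorder, nets
from scipy.spatial.transform import Rotation as R
def pose():
    o=manip.get_obs(); return np.array(o["position"]),R.from_quat(o["ee_rot"]).as_matrix(),o
def cam(name):
    ci=camera_info(name)
    if name=="wrist":
        p,r,_=pose(); T=np.eye(4);T[:3,:3]=r;T[:3,3]=p; T=T@np.array(ci["T_tool_cam"])
    else:
        T=np.eye(4); q=np.array(ci["rotation"]); T[:3,:3]=q if q.shape==(3,3) else R.from_quat(q).as_matrix(); T[:3,3]=ci["xyz"]
    return np.array(ci["camera_matrix"]),ci["k1"],T
def undist(K,k1,u,v):
    xd=(np.asarray(u,float)-K[0,2])/K[0,0]; yd=(np.asarray(v,float)-K[1,2])/K[1,1]; x,y=xd,yd
    for _ in range(8):
        f=1+k1*(x*x+y*y); x,y=xd/f,yd/f
    return x,y
def shoot(name):
    c=cam(name); im,d=camera(name); return im,d,c
def cloud(d,c):
    K,k1,T=c; v,u=np.mgrid[:d.shape[0],:d.shape[1]]; x,y=undist(K,k1,u,v)
    P=np.stack([x*d,y*d,d],-1)@T[:3,:3].T+T[:3,3]; P[d==0]=np.nan; return P
def ray_z(c,uv,z):
    K,k1,T=c; x,y=undist(K,k1,*uv); r=T[:3,:3]@np.array([x,y,1]); o=T[:3,3]; return o+r*(z-o[2])/r[2]
def project(c,P):
    K,k1,T=c; q=(np.asarray(P)-T[:3,3])@T[:3,:3]; x,y=q[...,0]/q[...,2],q[...,1]/q[...,2]; f=1+k1*(x*x+y*y)
    return np.stack([K[0,0]*x*f+K[0,2],K[1,1]*y*f+K[1,2]],-1)
def save(im,n): cv2.imwrite("pics/"+n,im[...,::-1])
E
python3 - <<'E'
from h import *
p,r,o=pose(); print(p,r.round(2).tolist(),o["grip_width"],o["clock"])
for n in("top","side"):
    im,d,c=shoot(n); save(im,n+"0.png"); np.savez(n+"0.npz",im=im,P=cloud(d,c)); print(n,c[2].round(3).tolist(),c[1])
    for t in("panel1","foot1","rack_floor","pawl_grip","pawl_pivot","hoist"):
        f=nets.place_of(n,t); print(t,[(round(a["conf"],2),np.round(a["xy"]).tolist()) for a in f[:7]])
E
```

```text
pics
[0.18325603 0.59714085 0.23049131] [[-0.96, 0.29, -0.0], [0.29, 0.96, -0.0], [-0.0, -0.0, -1.0]] 0.9992353491829837 0.0
top [[0.016, -0.989, 0.146, 0.364], [-1.0, -0.018, -0.017, 0.027], [0.02, -0.146, -0.989, 1.233], [0.0, 0.0, 0.0, 1.0]] 0.03282924372942924
panel1 [(0.91, [151.0, 227.0]), (0.76, [201.0, 174.0]), (0.74, [107.0, 287.0]), (0.71, [190.0, 238.0]), (0.62, [248.0, 237.0]), (0.52, [238.0, 172.0])]
foot1 [(0.86, [190.0, 238.0]), (0.82, [195.0, 174.0]), (0.82, [154.0, 228.0]), (0.76, [250.0, 239.0]), (0.59, [238.0, 175.0])]
rack_floor []
pawl_grip [(0.62, [435.0, 194.0])]
pawl_pivot [(0.58, [449.0, 194.0])]
hoist [(0.83, [338.0, 200.0]), (0.42, [451.0, 193.0])]
side [[0.983, -0.086, 0.164, 0.285], [-0.185, -0.539, 0.822, -1.296], [0.018, -0.838, -0.546, 1.024], [0.0, 0.0, 0.0, 1.0]] -0.029697283008752816
panel1 [(0.88, [310.0, 234.0]), (0.81, [302.0, 218.0]), (0.78, [260.0, 246.0]), (0.74, [257.0, 204.0]), (0.74, [215.0, 194.0]), (0.66, [256.0, 222.0]), (0.65, [330.0, 222.0])]
foot1 [(0.78, [258.0, 247.0]), (0.65, [303.0, 220.0]), (0.6, [258.0, 206.0]), (0.49, [310.0, 235.0]), (0.45, [263.0, 221.0])]
rack_floor [(0.68, [306.0, 263.0]), (0.61, [232.0, 216.0]), (0.39, [261.0, 219.0])]
pawl_grip [(0.75, [324.0, 283.0])]
pawl_pivot [(0.81, [329.0, 312.0])]
hoist [(0.93, [304.0, 288.0])]
```

```bash
python3 -c "
import cv2,numpy as np
a=cv2.imread('pics/top0.png');b=cv2.imread('pics/side0.png');print(a.shape)"
```

```text
(420, 560, 3)
```

View pics/top0.png

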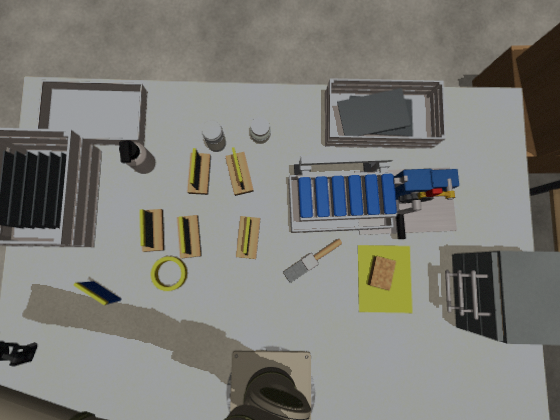

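View pics/side0.png

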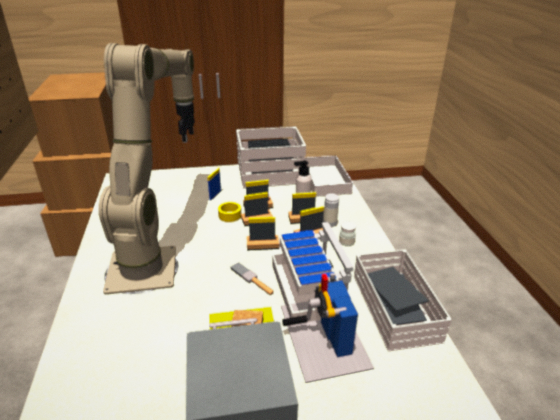

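The top view shows five grey panels with yellow bands in their feet, at about (151,229), (190,237), (248,237), (200,172) and (240,172). The blue look-alike is at (98,291). The rack is at (347,197) with its winch to the right, and the brush and tape lie between the feet and the robot. Next I'll measure the panel bands and the rack.

```bash
cat > m.py <<'E'
from h import *
def yellow(im,P,zlo=.105,zhi=.16):
    hsv=cv2.cvtColor(im,cv2.COLOR_RGB2HSV)
    return ((hsv[...,0]>20)&(hsv[...,0]<36)&(hsv[...,1]>120)&(hsv[...,2]>80)&(P[...,2]>zlo)&(P[...,2]<zhi))
E
python3 - <<'E'
from m import *
z=np.load("top0.npz"); im,P=z["im"],z["P"]
m=yellow(im,P,.08,.2).astype(np.uint8)
n,l,s,_=cv2.connectedComponentsWithStats(m)
for i in range(1,n):
    if s[i,4]<15: continue
    q=P[l==i]; zt=np.percentile(q[:,2],90); (cx,cy),(w,h),a=cv2.minAreaRect(q[:,:2].astype(np.float32)*1000)
    if w<h: w,h,a=h,w,a-90
    print(s[i],"xy",round(cx),round(cy),"size",round(w),round(h),"ang",round(a),"z",np.round(zt,3))
hsv=cv2.cvtColor(im,cv2.COLOR_RGB2HSV)
b=((hsv[...,0]>100)&(hsv[...,0]<125)&(hsv[...,1]>120)&(P[...,2]>.05)).astype(np.uint8)
b[:, :290]=0
n,l,s,_=cv2.connectedComponentsWithStats(cv2.erode(b,np.ones((2,2))))
for i in range(1,n):
    if s[i,4]<30: continue
    q=P[l==i]; (cx,cy),(w,h),a=cv2.minAreaRect(q[:,:2].astype(np.float32)*1000)
    print("blue",s[i],round(cx),round(cy),round(w),round(h),round(a,1),np.percentile(q[:,2],[10,50,90]).round(3))
hs=((hsv[...,0]<8)|(hsv[...,0]>172))&(hsv[...,1]>150)&(P[...,2]>.1)
q=P[hs]; print("red",len(q),np.nanmean(q,0),np.nanmin(q,0),np.nanmax(q,0))
s=np.load("side0.npz");im=s["im"];P=s["P"];hsv=cv2.cvtColor(im,cv2.COLOR_RGB2HSV)
hs=((hsv[...,0]<8)|(hsv[...,0]>172))&(hsv[...,1]>170)&(P[...,2]>.1)&(P[...,1]<0)
q=P[hs]; print("red side",len(q),np.nanmean(q,0),np.nanmin(q,0),np.nanmax(q,0))
m=yellow(im,P,.08,.2).astype(np.uint8)
n,l,st,_=cv2.connectedComponentsWithStats(m)
for i in range(1,n):
    if st[i,4]<15: continue
    q=P[l==i]; print("side",st[i],q.mean(0).round(3),q[:,2].max().round(3))
E
```

```text
[190 148   6  35 115] xy 641 231 size 98 9 ang -3 z 0.132
[232 148  11  34  98] xy 646 107 size 98 8 ang 14 z 0.132
[438 191  17   7  74] xy 563 -457 size 53 17 ang 90 z 0.194
[420 192   5   5  23] xy 559 -390 size 12 9 ang 2 z 0.196
[140 210   4  36 119] xy 462 363 size 97 8 ang 6 z 0.131
[179 217   6  36 118] xy 445 252 size 98 9 ang 8 z 0.132
[243 217   8  37 114] xy 447 75 size 99 8 ang -5 z 0.132
[ 74 283  33  22 135] xy 284 491 size 99 9 ang 59 z 0.123
blue [ 382  170   77   44 1453] 578 -398 109 208 9.4 [0.152 0.166 0.172]
blue [366 175  14  40 432] 562 -268 109 31 3.0 [0.152 0.155 0.158]
blue [316 177  14  40 433] 553 -131 109 32 2.9 [0.152 0.155 0.158]
blue [333 177  13  39 427] 556 -177 107 32 3.7 [0.152 0.155 0.158]
blue [349 176  14  40 431] 559 -223 108 32 3.5 [0.153 0.155 0.158]
blue [299 178  14  40 431] 551 -85 109 31 3.4 [0.152 0.155 0.158]
red 103 [ 0.55931503 -0.39832533  0.22575536] [ 0.55193527 -0.47029076  0.13181609] [0.66298897 0.38593131 0.2438261 ]
red side 86 [ 0.55310512 -0.4172241   0.22232126] [ 0.54841027 -0.42602492  0.18644088] [ 0.56064639 -0.39992618  0.24012405]
side [207 168  12  13  57] [0.275 0.48  0.115] 0.127
side [246 180  23   7 112] [0.459 0.359 0.121] 0.133
side [244 193  24   8 121] [0.44  0.249 0.121] 0.132
side [292 192  25   7 118] [0.637 0.228 0.12 ] 0.132
side [300 206  24  11 126] [0.64  0.103 0.121] 0.131
side [249 217  26   7 142] [0.443 0.071 0.121] 0.131
side [325 292  10  23  85] [ 0.558 -0.463  0.182] 0.196
```

```bash
cat >> m.py <<'E'
def plan(x,y,ang,z):
    "shift in tool axes after turning so that tool y is at ang+90 deg"
    p,r,o=pose(); cur=np.degrees(np.arctan2(r[1,1],r[0,1]))
    dt=(ang+90-cur+90)%180-90
    r2=R.from_euler("z",dt,degrees=True).as_matrix()@r
    d=r2.T@(np.array([x,y,z])-p)
    print("pos",p.round(4),"yaw",round(cur,1),"turn",round(-dt,1),"then mm",(d*1000).round(1),"grip",round(o["grip_width"],3),"t",round(o["clock"],1),"F",np.round(o["ft_force"],1),"j7",round(o["joint_pos"][6],2))
E
python3 -c "
from m import *
plan(.462,.361,6,.25)"
```

```text
pos [0.1834 0.5975 0.2314] yaw 72.9 turn -23.1 then mm [-252.4 -264.4  -18.7] grip 1.002 t 0.7 F [ 0.5 -0.1  0.1] j7 -0.09
```

{"op": "apply_moves", "data": {"commands": [[0,0,0,-6,-1],[0,0,0,-6,-1],[0,0,0,-6,-1],[0,0,0,-5,-1],[0,0,0,0,-1]], "squeeze": 40}}

```text
clock: 1.12
position: [0.1833, 0.5976, 0.2315]
ee_rot: [-0.061, 0.998, 0.0, 0.0]
ft_force: [-0.3, 0.2, 0.1]
grip_width: 0.998
```

```bash
python3 -c "
from m import *
plan(.462,.361,6,.25)"
```

```text
pos [0.1833 0.5976 0.2315] yaw 97.0 turn 1.0 then mm [-252.4 -264.4  -18.6] grip 0.998 t 1.1 F [-0.3  0.2  0.1] j7 0.32
```

{"op": "apply_moves", "data": {"commands": [[-0.028,-0.029,-0.002,0,-1],[-0.028,-0.029,-0.002,0,-1],[-0.028,-0.029,-0.002,0,-1],[-0.028,-0.029,-0.002,0,-1],[-0.028,-0.029,-0.002,0,-1]]}}

```text
clock: 1.53
position: [0.3339, 0.4725, 0.2398]
ee_rot: [-0.062, 0.998, 0.001, -0.003]
ft_force: [0.3, 1.0, 0.5]
grip_width: 0.996
```

{"op": "apply_moves", "data": {"commands": [[-0.028,-0.029,-0.002,0,-1],[-0.028,-0.029,-0.002,0,-1],[-0.028,-0.029,-0.002,0,-1],[-0.028,-0.029,-0.002,0,-1],[0,0,0,0,-1]]}}

```text
clock: 1.95
position: [0.4696, 0.3585, 0.2488]
ee_rot: [-0.048, 0.999, 0.001, -0.0]
ft_force: [1.1, -0.5, 0.5]
grip_width: 1.0
```

```bash
cat >> m.py <<'E'
def bands(im,P,zlo=.08,zhi=.2,mn=15):
    m=yellow(im,P,zlo,zhi).astype(np.uint8); n,l,s,_=cv2.connectedComponentsWithStats(m)
    for i in range(1,n):
        if s[i,4]<mn: continue
        q=P[l==i]; (cx,cy),(w,h),a=cv2.minAreaRect(q[:,:2].astype(np.float32)*1000)
        if w<h: w,h,a=h,w,a-90
        a=(a+90)%180-90
        print("band px",s[i][:2],"xy",round(cx),round(cy),"size",round(w),round(h),"ang",round(a,1),"z",np.percentile(q[:,2],95).round(3))
E
python3 -c "
from m import *
plan(.462,.361,6,.25)
im,d,c=shoot('wrist'); P=cloud(d,c); save(im,'w1.png'); bands(im,P); print(np.array(camera_info('wrist')['T_tool_cam']).round(3).tolist())
plan(.462,.361,6,.25)
"
```

```text
pos [0.4696 0.3585 0.2488] yaw 95.5 turn -0.5 then mm [ 7.3  3.3 -1.2] grip 1.0 t 1.9 F [ 1.1 -0.5  0.5] j7 0.96
band px [474   0] xy 297 516 size 42 10 ang 59.3 z 0.123
band px [151 102] xy 444 253 size 100 9 ang 7.1 z 0.13
band px [284 136] xy 462 364 size 100 8 ang 5.0 z 0.13
band px [ 13 296] xy 619 101 size 49 11 ang 14.0 z 0.13
[[-0.001, -0.958, -0.287, 0.073], [1.0, -0.001, 0.0, -0.001], [-0.0, -0.287, 0.958, -0.144], [0.0, 0.0, 0.0, 1.0]]
pos [0.4668 0.3614 0.2486] yaw 95.7 turn -0.3 then mm [ 4.8  0.1 -1.4] grip 1.002 t 2.0 F [-1.   0.2 -0.2] j7 0.95
```

View pics/w1.png

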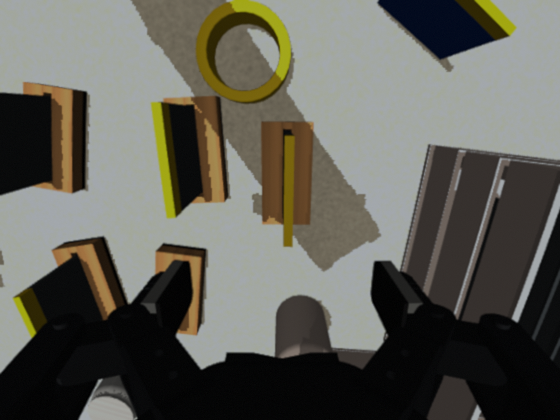

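The wrist view agrees with the top camera: the panel band at (289,190) is at (462,364), 5°. The pump bottle is close behind the fingers, so I'll check its extent.

```bash
python3 -c "
from m import *
z=np.load('top0.npz'); P=z['P']
for n,b in dict(pump=(115,135,150,172),crossbar=(292,155,392,175),jar=(200,118,225,150),crate=(30,75,150,145),crate2=(0,130,100,245)).items():
    q=P[b[1]:b[3],b[0]:b[2]].reshape(-1,3); q=q[q[:,2]>.04]; print(n,np.nanmin(q,0).round(3),np.nanmax(q,0).round(3))
plan(.462,.364,5.5,.085)
"
```

```text
pump [0.63  0.37  0.041] [0.752 0.482 0.193]
crossbar [ 0.618 -0.325  0.041] [ 0.669 -0.068  0.188]
jar [0.715 0.152 0.04 ] [0.771 0.21  0.138]
crate [0.672 0.386 0.04 ] [0.914 0.717 0.207]
crate2 [0.411 0.524 0.04 ] [0.737 0.78  0.207]
pos [0.4668 0.3614 0.2486] yaw 95.7 turn 0.2 then mm [  4.2   2.4 163.6] grip 1.002 t 2.0 F [-1.   0.2 -0.2] j7 0.95
```

{"op": "apply_moves", "data": {"commands": [[0.004,0.002,0.03,0,-1],[0,0,0.035,0,-1],[0,0,0.035,0,-1],[0,0,0.03,0,-1],[0,0,0,0,-1]]}}

```text
clock: 2.42
position: [0.462, 0.3673, 0.1174]
ee_rot: [-0.043, 0.999, 0.005, 0.001]
ft_force: [-1.1, -1.0, -1.5]
grip_width: 1.0
```

```bash
python3 -c "
from m import *
plan(.462,.364,5.5,.085)"
```

```text
pos [0.462  0.3673 0.1174] yaw 94.9 turn -0.6 then mm [ 0.4 -3.6 32.3] grip 1.0 t 2.4 F [-1.1 -1.  -1.5] j7 0.94
```

{"op": "apply_moves", "data": {"commands": [[0,-0.003,0.018,0,-1],[0,0,0.014,0,-1],[0,0,0,0,1],[0,0,0,0,1],[0,0,0,0,1]]}}

```text
clock: 2.83
position: [0.4605, 0.3691, 0.0896]
ee_rot: [-0.041, 0.999, 0.006, 0.001]
ft_force: [0.3, -1.0, 0.4]
grip_width: 0.605
```

{"op": "apply_moves", "data": {"commands": [[0,0,0,0,1],[0,0,0,0,1],[0,0,0,0,1],[0,0,0,0,1],[0,0,0,0,1]]}}

```text
clock: 3.25
position: [0.4622, 0.371, 0.095]
ee_rot: [-0.041, 0.999, 0.009, 0.004]
ft_force: [-0.3, -0.5, -0.5]
grip_width: 0.085
```

```bash
python3 -c "
from m import *
plan(.462,.364,5.5,.085)"
```

```text
pos [0.4622 0.371  0.095 ] yaw 94.7 turn -0.8 then mm [ 0.9 -7.1  9.8] grip 0.085 t 3.2 F [-0.3 -0.5 -0.5] j7 0.93
```

{"op": "apply_moves", "data": {"commands": [[0,0,-0.02,0,1],[0,0,-0.03,0,1],[0,0,-0.035,0,1],[0,0,-0.035,0,1],[0,0,-0.035,0,1]]}}

```text
clock: 3.67
position: [0.4571, 0.3659, 0.2466]
ee_rot: [-0.041, 0.999, 0.004, -0.003]
ft_force: [0.1, 0.8, -1.0]
grip_width: 0.089
```

{"op": "apply_moves", "data": {"commands": [[0,0,-0.035,0,1],[0,0,0,0,1]]}}

```text
clock: 3.83
position: [0.4588, 0.3668, 0.2911]
ee_rot: [-0.041, 0.999, 0.007, 0.001]
ft_force: [0.6, 0.9, -0.5]
grip_width: 0.087
```

```bash
cat >> m.py <<'E'
def held():
    "yellow band of held panel in tool frame from side camera"
    p,r,o=pose(); im,d,c=shoot("side"); P=cloud(d,c)
    m=yellow(im,P,.13,.5)&(np.linalg.norm(P-p,axis=-1)<.1)
    q=(P[m]-p)@r
    if len(q)<5: print("none"); return
    print("held n",len(q),"tool x",np.percentile(q[:,0],[2,98]).round(4),"y",np.median(q[:,1]).round(4),"z",np.percentile(q[:,2],[2,98]).round(4)); return im
E
python3 -c "
from m import *
plan(.553,-.108,3.4,.30); im=held()
s=np.load('side0.npz')
save(im,'s1.png')
im,d,c=shoot('wrist'); p,r,o=pose(); P=cloud(d,c); m=yellow(im,P,.13,.5); q=(P[m]-p)@r
print(len(q), np.nanpercentile(q,[3,50,97],axis=0).round(3).tolist() if len(q) else '')
"
```

```text
pos [0.4588 0.3668 0.2911] yaw 94.7 turn 1.3 then mm [ -66.  -479.4  -15.7] grip 0.087 t 3.8 F [ 0.6  0.9 -0.5] j7 0.92
held n 98 tool x [-0.046   0.0519] y -0.0049 z [-0.0366 -0.0149]
3916 [[-0.028, -0.117, -0.039], [0.017, -0.0, -0.038], [0.049, 0.004, 0.153]]
```

{"op": "apply_moves", "data": {"commands": [[-0.003,-0.025,0,1,1],[-0.004,-0.037,0,0,1],[-0.004,-0.037,0,0,1],[-0.004,-0.037,0,0,1],[-0.004,-0.037,0,0,1]]}}

```text
clock: 4.35
position: [0.4827, 0.1974, 0.2731]
ee_rot: [-0.04, 0.999, 0.003, -0.008]
ft_force: [1.0, -0.5, -0.9]
grip_width: 0.09
```

{"op": "apply_moves", "data": {"commands": [[-0.004,-0.037,0,0,1],[-0.004,-0.037,0,0,1],[-0.004,-0.037,0,0,1],[-0.004,-0.037,0,0,1],[-0.004,-0.037,0,0,1]]}}

```text
clock: 4.77
position: [0.5133, 0.005, 0.2622]
ee_rot: [-0.041, 0.999, 0.002, -0.014]
ft_force: [1.0, 0.0, -0.8]
grip_width: 0.09
```

```bash
python3 -c "
from m import *
plan(.565,-.291,3.4,.30)"
```

```text
pos [0.5133 0.005  0.2622] yaw 94.7 turn 1.3 then mm [ -32.9 -298.3  -40.2] grip 0.09 t 4.8 F [ 1.   0.  -0.8] j7 1.59
```

{"op": "apply_moves", "data": {"commands": [[-0.002,-0.02,-0.03,1,1],[-0.004,-0.03,-0.015,1,1],[-0.004,-0.03,-0.004,0,1],[-0.004,-0.03,-0.004,0,1],[-0.004,-0.03,-0.004,0,1]]}}

```text
clock: 5.18
position: [0.5364, -0.1434, 0.3103]
ee_rot: [-0.021, 1.0, 0.001, -0.022]
ft_force: [1.3, 0.2, -0.8]
grip_width: 0.087
```

{"op": "apply_moves", "data": {"commands": [[-0.004,-0.03,-0.004,0,1],[-0.004,-0.03,-0.004,0,1],[-0.004,-0.03,-0.004,0,1],[-0.004,-0.02,-0.002,0,1],[0,0,0,0,1]]}}

```text
clock: 5.6
position: [0.5543, -0.264, 0.3144]
ee_rot: [-0.017, 0.999, 0.001, -0.028]
ft_force: [0.7, -0.9, -0.7]
grip_width: 0.09
```

```bash
cat >> m.py <<'E'
def rackfit(im,P,c0=(.557,-.2),r=.2):
    hsv=cv2.cvtColor(im,cv2.COLOR_RGB2HSV)
    b=((hsv[...,0]>98)&(hsv[...,0]<128)&(hsv[...,1]>110)&(P[...,2]>.135)&(P[...,2]<.162)&(P[...,1]>-.35)).astype(np.uint8)
    n,l,s,_=cv2.connectedComponentsWithStats(cv2.erode(b,np.ones((2,2))))
    for i in range(1,n):
        if s[i,4]<60: continue
        q=P[l==i]; (cx,cy),(w,h),a=cv2.minAreaRect(q[:,:2].astype(np.float32)*1000)
        if w<h: w,h,a=h,w,a-90
        print("bar",s[i],round(cx,1),round(cy,1),round(w),round(h),"ang",round((a+90)%180-90,1),"z",np.percentile(q[:,2],90).round(3))
E
python3 -c "
from m import *
plan(.565,-.291,3.4,.30); held()
im,d,c=shoot('wrist'); save(im,'w2.png'); rackfit(im,cloud(d,c))
print(pose()[1].round(3).tolist())"
```

```text
pos [ 0.5543 -0.264   0.3144] yaw 92.0 turn -1.4 then mm [ -9.8 -27.6  13.8] grip 0.09 t 5.6 F [ 0.7 -0.9 -0.7] j7 2.1
held n 178 tool x [-0.0452  0.0526] y -0.0046 z [-0.065  -0.0154]
bar [ 347  151   36  105 3252] 556.2 -176.4 110 34 ang 3.4 z 0.156
bar [ 390  150   38  105 3194] 555.8 -130.6 115 35 ang 3.4 z 0.156
bar [ 431  150   40  104 3124] 551.6 -86.0 110 33 ang 3.2 z 0.156
bar [259 153  16  96 953] 557.0 -279.8 101 15 ang -1.5 z 0.156
bar [ 304  152   33  106 3237] 559.0 -222.5 110 33 ang 3.5 z 0.156
bar [ 213  154   38  106 3247] 564.9 -313.4 111 33 ang 3.4 z 0.156
[[-0.998, -0.037, -0.057], [-0.038, 0.999, 0.002], [0.057, 0.004, -0.998]]
```

View pics/w2.png

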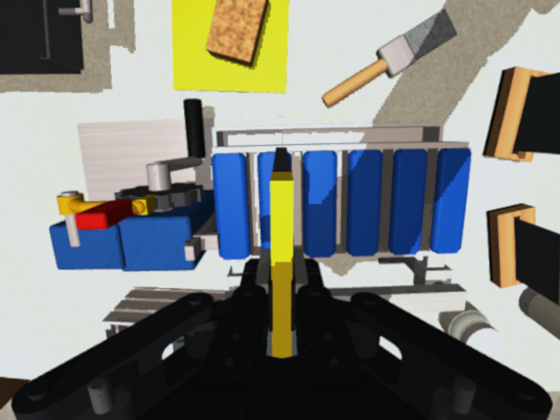

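```bash
cat >> m.py <<'E'
def planb(x,y,z,ang=3.4,bx=.0035,bz=.084):
    "shift (tool axes) that brings the held panel's lower-edge middle to x,y,z"
    p,r,o=pose(); cur=np.degrees(np.arctan2(r[1,1],r[0,1])); B=p+r@np.array([bx,0,bz])
    dt=(ang+90-cur+90)%180-90
    r2=R.from_euler("z",dt,degrees=True).as_matrix()@r
    d=r2.T@(np.array([x,y,z])-(p+r2@np.array([bx,0,bz])))
    print("bottom",B.round(4),"turn",round(-dt,1),"then mm",(d*1000).round(1),"tilt",r[:2,2].round(3),"grip",round(o["grip_width"],3),"t",round(o["clock"],1),"F",np.round(o["ft_force"],1),"j7",round(o["joint_pos"][6],2))
E
python3 -c "
from m import *
planb(.563,-.291,.175)"
```

```text
bottom [ 0.5464 -0.2603  0.2306] turn -1.3 then mm [-17.9 -31.7  54.6] tilt [-0.057  0.002] grip 0.083 t 5.7 F [ 0.5  0.4 -1.1] j7 2.1
```

{"op": "apply_moves", "data": {"commands": [[0,0,0,-1.4,1],[0,0,0,0,1],[0,0,0,0,1],[0,0,0,0,1]]}}

```text
clock: 6.03
position: [0.555, -0.2553, 0.3118]
ee_rot: [-0.035, 0.999, 0.004, -0.03]
ft_force: [-0.1, 0.8, -0.6]
grip_width: 0.088
```

```bash
python3 -c "
from m import *
planb(.563,-.291,.175)"
```

```text
bottom [ 0.5465 -0.2551  0.2282] turn 0.6 then mm [-17.4 -37.4  51.9] tilt [-0.059  0.005] grip 0.088 t 6.0 F [-0.1  0.8 -0.6] j7 2.12
```

{"op": "apply_moves", "data": {"commands": [[-0.009,-0.018,0.015,0.5,1],[-0.009,-0.019,0.015,0,1],[0,0,0,0,1]]}}

```text
clock: 6.28
position: [0.5759, -0.2879, 0.2811]
ee_rot: [-0.034, 0.999, 0.004, -0.027]
ft_force: [-0.2, -0.2, -1.6]
grip_width: 0.086
```

```bash
python3 -c "
from m import *
planb(.563,-.291,.175)"
```

```text
bottom [ 0.5678 -0.2875  0.1974] turn 0.5 then mm [ 3.8 -3.5 22.6] tilt [-0.055  0.007] grip 0.086 t 6.3 F [-0.2 -0.2 -1.6] j7 2.18
```

{"op": "apply_moves", "data": {"commands": [[0.003,-0.004,0.012,0,1],[0.001,-0.002,0.012,0,1],[0,0,0,0,1]]}}

```text
clock: 6.53
position: [0.5717, -0.2924, 0.2562]
ee_rot: [-0.035, 0.999, 0.005, -0.027]
ft_force: [-0.9, 0.8, -1.4]
grip_width: 0.084
```

```bash
python3 -c "
from m import *
planb(.563,-.291,.130)"
```

```text
bottom [ 0.5636 -0.2921  0.1725] turn 0.6 then mm [-1.7  0.6 42.5] tilt [-0.055  0.007] grip 0.084 t 6.5 F [-0.9  0.8 -1.4] j7 2.19
```

Well aligned. Descending in steps with the force in view.

{"op": "apply_moves", "data": {"commands": [[-0.001,0,0.012,0,1],[0,0,0.012,0,1],[0,0,0.01,0,1]]}}

```text
clock: 6.78
position: [0.5723, -0.2908, 0.2227]
ee_rot: [-0.036, 0.999, 0.004, -0.025]
ft_force: [-0.3, -0.2, -1.4]
grip_width: 0.087
```

```bash
python3 -c "
from m import *
planb(.563,-.291,.114)"
```

```text
bottom [ 0.5645 -0.2905  0.139 ] turn 0.7 then mm [ 0.3 -0.8 25. ] tilt [-0.05   0.006] grip 0.087 t 6.8 F [-0.3 -0.2 -1.4] j7 2.2
```

{"op": "apply_moves", "data": {"commands": [[0,0,0.012,0,1],[0,0,0.008,0,1],[0,0,0.003,0,1]]}}

```text
clock: 7.03
position: [0.5708, -0.291, 0.2007]
ee_rot: [-0.036, 0.999, 0.003, -0.024]
ft_force: [-13.3, 3.8, 42.4]
grip_width: 0.088
```

```bash
python3 -c "
from m import *
planb(.563,-.291,.114)"
```

```text
bottom [ 0.5632 -0.2908  0.117 ] turn 0.7 then mm [ 0.1 -0.3  3. ] tilt [-0.048  0.005] grip 0.088 t 7.0 F [-13.3   3.8  42.4] j7 2.2
```

{"op": "apply_moves", "data": {"commands": [[0,0,0,0,0.4],[0,0,0,0,0.4],[0,0,0,0,0.4],[0,0,0,0,0.4]]}}

```text
clock: 7.37
position: [0.5711, -0.2909, 0.2015]
ee_rot: [-0.036, 0.999, 0.003, -0.023]
ft_force: [0.5, 0.4, -0.5]
grip_width: 0.298
```

{"op": "apply_moves", "data": {"commands": [[0,0,-0.02,0,0.4],[0,0,-0.035,0,0.4],[0,0,-0.04,0,0.4],[0,0,-0.02,0,0.4],[0,0,0,0,0.4]]}}

```text
clock: 7.78
position: [0.5756, -0.2894, 0.3164]
ee_rot: [-0.037, 0.999, 0.005, -0.026]
ft_force: [0.3, -0.6, 0.2]
grip_width: 0.302
```

```bash
cat >> m.py <<'E'
def top(n):
    im,d,c=shoot("top"); P=cloud(d,c); save(im,n+".png"); bands(im,P,.08,.3); return im,P
E
python3 -c "
from m import *
top('top1'); im,d,c=shoot('side'); save(im[170:330,200:400].repeat(3,0).repeat(3,1),'s2.png');bands(im,cloud(d,c),.15,.3)
plan(.445,.252,8,.30)"
```

```text
band px [190 148] xy 641 231 size 98 9 ang -2.1 z 0.133
band px [232 148] xy 646 107 size 98 8 ang 15.2 z 0.133
band px [387 175] xy 563 -290 size 70 10 ang 3.7 z 0.239
band px [179 217] xy 445 252 size 97 9 ang 7.1 z 0.133
band px [243 217] xy 447 75 size 99 8 ang -5.0 z 0.132
band px [ 74 283] xy 284 489 size 99 8 ang 59.3 z 0.124
band px [301 248] xy 562 -240 size 118 101 ang -88.9 z 0.235
band px [324 292] xy 556 -455 size 64 17 ang -79.7 z 0.193
pos [ 0.5748 -0.289   0.3128] yaw 94.2 turn -3.8 then mm [ 52.1 553.6  23. ] grip 0.299 t 7.9 F [ 1.4 -0.5 -0.1] j7 2.18
```

View pics/s2.png

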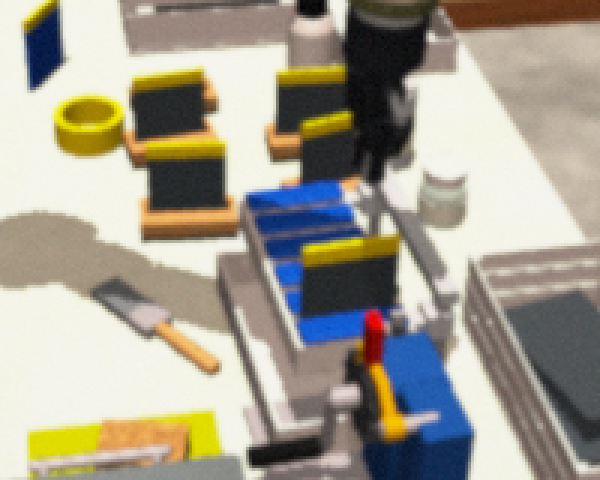

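Panel 1 is home in slot 5. Next is the panel at (445,252).

{"op": "apply_moves", "data": {"commands": [[0.003,0.03,0,-3,0.4],[0.004,0.039,0,0,0.4],[0.004,0.039,0,0,-1],[0.004,0.039,0,0,-1],[0.004,0.039,0,0,-1]]}}

```text
clock: 8.3
position: [0.5289, -0.1085, 0.3051]
ee_rot: [-0.058, 0.998, 0.005, -0.036]
ft_force: [0.4, 0.1, 0.7]
grip_width: 0.714
```

{"op": "apply_moves", "data": {"commands": [[0.004,0.039,0,0,-1],[0.004,0.039,0,0,-1],[0.004,0.039,0,0,-1],[0.004,0.039,0,0,-1],[0.004,0.039,0,0,-1]]}}

```text
clock: 8.72
position: [0.4785, 0.0927, 0.3002]
ee_rot: [-0.059, 0.997, 0.004, -0.041]
ft_force: [1.2, -0.2, 0.4]
grip_width: 1.001
```

```bash
python3 -c "
from m import *
plan(.445,.252,7.5,.22); print(pose()[1][:,2].round(3))"
```

```text
pos [0.4785 0.0927 0.3002] yaw 96.7 turn -0.8 then mm [  5.6 161.3  83. ] grip 1.001 t 8.7 F [ 1.2 -0.2  0.4] j7 1.44
[-0.083  0.003 -0.997]
```

{"op": "apply_moves", "data": {"commands": [[0,0.02,0.01,0,-1],[0,0.02,0.01,0,-1],[0,0.02,0.01,0,-1],[0,0.02,0.01,0,-1],[0,0.02,0.01,0,-1]]}}

```text
clock: 9.13
position: [0.4543, 0.2032, 0.2431]
ee_rot: [-0.065, 0.997, 0.003, -0.045]
ft_force: [0.7, 0.6, 0.3]
grip_width: 0.999
```

```bash
python3 -c "
from m import *
plan(.445,.252,7.5,.22); print(pose()[1][:,2].round(3), np.round(pose()[2]['joint_pos'],3),camera_info('wrist').keys())"
```

```text
pos [0.4543 0.2032 0.2431] yaw 97.4 turn -0.1 then mm [ 0.8 49.3 23.8] grip 0.999 t 9.1 F [0.7 0.6 0.3] j7 1.25
[-0.091  0.    -0.996] [-0.676  0.104  0.208  1.717 -0.063  1.405  1.245] dict_keys(['camera_matrix', 'k1', 'T_tool_cam'])
```

{"op": "apply_moves", "data": {"commands": [[0,0.025,0.012,0,-1],[0,0.024,0.012,0,-1],[0,0,0,0,-1],[0,0,0,0,-1]]}}

```text
clock: 9.47
position: [0.4383, 0.257, 0.2089]
ee_rot: [-0.069, 0.996, -0.0, -0.052]
ft_force: [0.3, -0.8, 0.4]
grip_width: 1.0
```

```bash
cat >> m.py <<'E'
def tilt(): print("tool z",pose()[1][:,2].round(3))
E
python3 -c "
from m import *
im,d,c=shoot('wrist'); bands(im,cloud(d,c),.11,.2,200)
plan(.445,.252,7.5,.22); plan(.445,.252,7.5,.09); tilt(); print(np.round(pose()[2]['joint_pos'],3))"
```

```text
band px [ 41 140] xy 445 76 size 101 10 ang -5.2 z 0.13
band px [271 168] xy 444 254 size 100 8 ang 7.4 z 0.13
pos [0.4379 0.2572 0.2086] yaw 97.9 turn 0.4 then mm [ -5.2  -6.  -12. ] grip 1.001 t 9.5 F [-0.6  0.5 -0.2] j7 1.16
pos [0.4379 0.2572 0.2086] yaw 97.9 turn 0.4 then mm [-18.7  -6.9 117.2] grip 1.001 t 9.5 F [-0.6  0.5 -0.2] j7 1.16
tool z [-0.104 -0.007 -0.995]
[-0.733  0.157  0.163  1.731 -0.077  1.348  1.158]
```

{"op": "apply_moves", "data": {"commands": [[0,0,0,0,-1],[0,0,0,0,-1],[0,0,0,0,-1],[0,0,0,0,-1],[0,0,0,0,-1]]}}

```text
clock: 9.93
position: [0.4387, 0.2537, 0.2083]
ee_rot: [-0.067, 0.996, -0.0, -0.052]
ft_force: [0.1, 0.2, -0.4]
grip_width: 0.999
```

```bash
python3 -c "
from m import *
plan(.445,.253,7.5,.09); tilt(); o=pose()[2]; print(np.round(o['joint_pos'],3),np.round(o['tau'],1))"
```

```text
pos [0.4387 0.2537 0.2083] yaw 97.6 turn 0.1 then mm [-18.4  -2.2 117. ] grip 0.999 t 9.9 F [ 0.1  0.2 -0.4] j7 1.16
tool z [-0.104 -0.008 -0.995]
[-0.73   0.156  0.166  1.734 -0.077  1.347  1.16 ] [ -0.1 -47.6   1.3 -37.6  -0.2   0.5   0. ]
```

{"op": "apply_moves", "data": {"commands": [[-0.007,-0.004,0.04,0,-1],[-0.006,-0.003,0.04,0,-1],[-0.006,0,0.03,0,-1]]}}

```text
clock: 10.18
position: [0.4529, 0.2507, 0.1023]
ee_rot: [-0.066, 0.997, 0.004, -0.045]
ft_force: [0.2, 1.0, -0.4]
grip_width: 0.999
```

```bash
python3 -c "
from m import *
plan(.445,.253,7.5,.09); tilt(); o=pose()[2]; print(np.round(o['joint_pos'],3),np.round(o['tau'],1))"
```

```text
pos [0.4529 0.2507 0.1023] yaw 97.5 turn 0.0 then mm [ 6.4  3.1 13. ] grip 0.999 t 10.2 F [ 0.2  1.  -0.4] j7 1.21
tool z [-0.089  0.003 -0.996]
[-0.707  0.267  0.168  1.838 -0.103  1.118  1.208] [ -0.3 -57.9   2.6 -35.2   0.1   1.8  -0.2]
```

{"op": "apply_moves", "data": {"commands": [[0.006,0.003,0.013,0,-1],[0,0,0.002,0,-1],[0,0,0,0,1],[0,0,0,0,1],[0,0,0,0,1]]}}

```text
clock: 10.6
position: [0.4446, 0.25, 0.0837]
ee_rot: [-0.065, 0.997, 0.002, -0.047]
ft_force: [-0.5, 1.0, 0.1]
grip_width: 0.605
```

{"op": "apply_moves", "data": {"commands": [[0,0,0,0,1],[0,0,0,0,1],[0,0,0,0,1],[0,0,0,0,1]]}}

```text
clock: 10.93
position: [0.4472, 0.2513, 0.0875]
ee_rot: [-0.064, 0.997, 0.004, -0.044]
ft_force: [-0.2, -0.3, -1.2]
grip_width: 0.094
```

```bash
python3 -c "
from m import *
plan(.445,.253,7.5,.09); tilt()"
```

```text
pos [0.4472 0.2513 0.0875] yaw 97.4 turn -0.1 then mm [ 2.1  2.  -2.2] grip 0.094 t 10.9 F [-0.2 -0.3 -1.2] j7 1.2
tool z [-0.088  0.003 -0.996]
```

{"op": "apply_moves", "data": {"commands": [[0,0,-0.02,0,1],[0,0,-0.03,0,1],[0,0,-0.04,0,1],[0,0,-0.04,0,1],[0,0,-0.035,0,1]]}}

```text
clock: 11.35
position: [0.4574, 0.2487, 0.2503]
ee_rot: [-0.065, 0.997, 0.0, -0.051]
ft_force: [0.4, 1.3, -2.3]
grip_width: 0.09
```

{"op": "apply_moves", "data": {"commands": [[0,0,-0.035,0,1],[0,0,0,0,1]]}}

```text
clock: 11.52
position: [0.4632, 0.2494, 0.2943]
ee_rot: [-0.065, 0.997, 0.003, -0.046]
ft_force: [0.4, 0.2, -1.2]
grip_width: 0.087
```

```bash
python3 -c "
from m import *
plan(.560,-.245,3.4,.32); held(); tilt()"
```

```text
pos [0.4632 0.2494 0.2943] yaw 97.4 turn 4.0 then mm [ -64.1 -499.   -37.5] grip 0.087 t 11.5 F [ 0.4  0.2 -1.2] j7 1.18
held n 101 tool x [-0.0381  0.0568] y -0.005 z [-0.0484 -0.02  ]
tool z [-0.095 -0.002 -0.995]
```

{"op": "apply_moves", "data": {"commands": [[-0.004,-0.03,-0.006,2,1],[-0.005,-0.04,-0.004,2,1],[-0.005,-0.04,-0.004,0,1],[-0.005,-0.04,-0.004,0,1],[-0.005,-0.04,-0.004,0,1]]}}

```text
clock: 11.98
position: [0.5006, 0.0659, 0.3045]
ee_rot: [-0.038, 0.998, 0.0, -0.051]
ft_force: [1.2, -0.5, -0.5]
grip_width: 0.089
```

{"op": "apply_moves", "data": {"commands": [[-0.005,-0.04,-0.004,0,1],[-0.005,-0.04,-0.004,0,1],[-0.005,-0.04,-0.004,0,1],[-0.005,-0.04,-0.004,0,1],[-0.005,-0.04,-0.004,0,1]]}}

```text
clock: 12.4
position: [0.5399, -0.1386, 0.3157]
ee_rot: [-0.039, 0.998, 0.001, -0.055]
ft_force: [0.7, 0.8, -0.4]
grip_width: 0.084
```

```bash
python3 -c "
from m import *
planb(.5605,-.2455,.20,bx=-.003,bz=.08); plan(.560,-.245,3.4,.32)"
```

```text
bottom [ 0.5341 -0.1386  0.2359] turn 1.1 then mm [ -23.7 -108.6   32.9] tilt [-0.109 -0.003] grip 0.084 t 12.4 F [ 0.7  0.8 -0.4] j7 1.9
pos [ 0.5399 -0.1386  0.3157] yaw 94.5 turn 1.1 then mm [ -13.1 -107.4   -6.4] grip 0.084 t 12.4 F [ 0.7  0.8 -0.4] j7 1.9
```

{"op": "apply_moves", "data": {"commands": [[-0.007,-0.035,0,1,1],[-0.007,-0.035,0,0,1],[-0.006,-0.034,0.008,0,1],[0,0,0,0,1]]}}

```text
clock: 12.73
position: [0.5631, -0.2549, 0.2998]
ee_rot: [-0.026, 0.998, -0.001, -0.058]
ft_force: [-1.0, -1.3, -1.3]
grip_width: 0.088
```

```bash
python3 -c "
from m import *
planb(.5605,-.2455,.18,bx=-.003,bz=.08)"
```

```text
bottom [ 0.5568 -0.2552  0.22  ] turn -0.5 then mm [-8.8  9.5 39.2] tilt [-0.116 -0.005] grip 0.088 t 12.7 F [-1.  -1.3 -1.3] j7 2.09
```

{"op": "apply_moves", "data": {"commands": [[-0.004,0.005,0.018,-0.5,1],[-0.004,0.005,0.018,0,1],[0,0,0,0,1]]}}

```text
clock: 12.98
position: [0.5641, -0.2488, 0.2572]
ee_rot: [-0.026, 0.998, -0.001, -0.061]
ft_force: [-0.2, 0.8, -1.7]
grip_width: 0.091
```

```bash
python3 -c "
from m import *
planb(.5605,-.2455,.165,bx=-.003,bz=.08)"
```

```text
bottom [ 0.5574 -0.2491  0.1775] turn -0.4 then mm [-4.8  3.4 12. ] tilt [-0.121 -0.005] grip 0.091 t 13.0 F [-0.2  0.8 -1.7] j7 2.09
```

{"op": "apply_moves", "data": {"commands": [[-0.004,0.003,0.009,-0.5,1],[-0.001,0.001,0.006,0,1],[0,0,0,0,1]]}}

```text
clock: 13.23
position: [0.5664, -0.2438, 0.2393]
ee_rot: [-0.031, 0.998, -0.0, -0.062]
ft_force: [-0.4, -0.2, -1.1]
grip_width: 0.088
```

```bash
python3 -c "
from m import *
planb(.5605,-.2455,.115,bx=-.003,bz=.08)"
```

```text
bottom [ 0.5594 -0.244   0.1595] turn 0.2 then mm [-6.5 -1.7 44. ] tilt [-0.124 -0.005] grip 0.088 t 13.2 F [-0.4 -0.2 -1.1] j7 2.09
```

{"op": "apply_moves", "data": {"commands": [[-0.002,-0.001,0.012,0,1],[-0.002,0,0.012,0,1],[-0.002,0,0.01,0,1],[0,0,0,0,1]]}}

```text
clock: 13.57
position: [0.569, -0.2442, 0.2025]
ee_rot: [-0.032, 0.998, -0.001, -0.061]
ft_force: [0.4, 1.0, -1.5]
grip_width: 0.089
```

```bash
python3 -c "
from m import *
planb(.5605,-.2455,.115,bx=-.003,bz=.08)"
```

```text
bottom [ 0.5622 -0.2444  0.1227] turn 0.3 then mm [ 0.8 -1.1  7.9] tilt [-0.122 -0.005] grip 0.089 t 13.6 F [ 0.4  1.  -1.5] j7 2.1
```

{"op": "apply_moves", "data": {"commands": [[0,-0.001,0.005,0,1],[0,0,0,0,0.4],[0,0,0,0,0.4],[0,0,0,0,0.4],[0,0,0,0,0.4]]}}

```text
clock: 13.98
position: [0.5687, -0.2458, 0.1977]
ee_rot: [-0.032, 0.998, -0.001, -0.061]
ft_force: [-0.6, -0.1, -0.6]
grip_width: 0.301
```

{"op": "apply_moves", "data": {"commands": [[0,0,0,0,0.4],[0,0,-0.03,0,0.4],[0,0,-0.04,0,0.4],[0,0,-0.04,0,0.4],[0,0,0,0,0.4]]}}

```text
clock: 14.4
position: [0.5811, -0.2448, 0.3108]
ee_rot: [-0.032, 0.998, -0.0, -0.062]
ft_force: [1.1, -1.2, 1.9]
grip_width: 0.304
```

```bash
python3 -c "
from m import *
top('top2'); im,d,c=shoot('side'); save(im,'s3.png'); bands(im,cloud(d,c),.15,.3)
plan(.447,.075,-5,.24); tilt()"
```

```text
band px [190 148] xy 641 231 size 99 10 ang -2.2 z 0.132
band px [232 148] xy 646 107 size 98 8 ang 15.2 z 0.132
band px [440 191] xy 563 -459 size 48 17 ang -89.5 z 0.196
band px [243 217] xy 447 75 size 99 8 ang -5.0 z 0.132
band px [ 74 283] xy 284 490 size 99 9 ang 59.5 z 0.124
band px [297 239] xy 571 -220 size 182 108 ang 78.9 z 0.235
band px [324 292] xy 560 -457 size 61 18 ang 88.6 z 0.195
pos [ 0.5797 -0.2444  0.305 ] yaw 93.6 turn 8.6 then mm [150.  306.2  86.9] grip 0.3 t 14.5 F [-1.1  1.3 -2.2] j7 2.09
tool z [-0.13  -0.003 -0.991]
```

{"op": "apply_moves", "data": {"commands": [[0.01,0.03,0,4,0.4],[0.016,0.038,0.005,4.6,0.4],[0.018,0.037,0.005,0,-1],[0.018,0.037,0.005,0,-1],[0.018,0.037,0.005,0,-1]]}}

```text
clock: 14.92
position: [0.5029, -0.0663, 0.2872]
ee_rot: [0.054, 0.996, -0.007, -0.069]
ft_force: [1.2, 0.6, -0.2]
grip_width: 0.715
```

```bash
python3 -c "
from m import *
plan(.447,.075,-5,.22); tilt()"
```

```text
pos [ 0.5029 -0.0663  0.2872] yaw 83.8 turn -1.2 then mm [ 58.6 137.3  72.8] grip 0.715 t 14.9 F [ 1.2  0.6 -0.2] j7 1.56
tool z [-0.138 -0.007 -0.99 ]
```

{"op": "apply_moves", "data": {"commands": [[0.014,0.035,0.01,-1,-1],[0.015,0.036,0.014,0,-1],[0.015,0.036,0.014,0,-1],[0.01,0.02,0.014,0,-1],[0,0,0,0,-1]]}}

```text
clock: 15.33
position: [0.4462, 0.0753, 0.2355]
ee_rot: [0.039, 0.997, -0.007, -0.071]
ft_force: [-1.4, -0.2, -0.2]
grip_width: 1.003
```

```bash
python3 -c "
from m import *
top('top3')
plan(.447,.075,-5,.20); plan(.447,.075,-5,.088);tilt(); print(np.round(pose()[2]['joint_pos'],3))"
```

```text
band px [190 148] xy 641 231 size 99 10 ang -2.0 z 0.133
band px [232 148] xy 681 117 size 26 7 ang 19.6 z 0.133
band px [369 169] xy 564 -246 size 99 10 ang 3.8 z 0.238
band px [386 168] xy 567 -290 size 98 10 ang 3.6 z 0.239
band px [440 191] xy 563 -459 size 49 18 ang 88.9 z 0.197
band px [420 192] xy 559 -391 size 12 9 ang 1.0 z 0.195
band px [ 74 283] xy 284 490 size 100 8 ang 59.1 z 0.124
pos [0.4472 0.0736 0.2365] yaw 85.5 turn 0.5 then mm [-4.8  2.  36.2] grip 0.999 t 15.4 F [0.2 0.4 0.7] j7 1.27
pos [0.4472 0.0736 0.2365] yaw 85.5 turn 0.5 then mm [-20.5   4.2 147.1] grip 0.999 t 15.4 F [0.2 0.4 0.7] j7 1.27
tool z [-0.142 -0.008 -0.99 ]
[-0.594  0.048  0.364  1.796 -0.042  1.442  1.271]
```

View pics/top3.png

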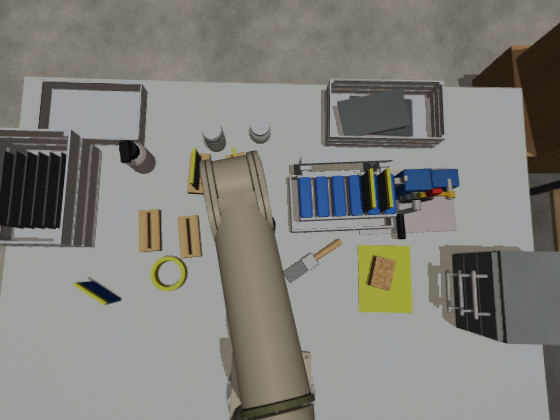

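Two panels are home and upright, at (370,192) and (387,190) in the top view. Next is the panel at (447,75).

{"op": "apply_moves", "data": {"commands": [[-0.006,0.002,0.036,0.5,-1],[-0.005,0.001,0.036,0,-1],[-0.005,0.001,0.035,0,-1],[0,0,0,0,-1]]}}

```text
clock: 15.72
position: [0.4504, 0.0725, 0.1264]
ee_rot: [0.045, 0.997, -0.007, -0.068]
ft_force: [-1.0, -0.9, -0.4]
grip_width: 0.999
```

```bash
python3 -c "
from m import *
plan(.447,.075,-5,.088);tilt()"
```

```text
pos [0.4504 0.0725 0.1264] yaw 84.9 turn -0.1 then mm [-1.6  2.9 38.5] grip 0.999 t 15.7 F [-1.  -0.9 -0.4] j7 1.3
tool z [-0.136 -0.007 -0.991]
```

{"op": "apply_moves", "data": {"commands": [[-0.001,0.002,0.022,0,-1],[0,0,0.016,0,-1],[0,0,0,0,1],[0,0,0,0,1],[0,0,0,0,1]]}}

```text
clock: 16.13
position: [0.4497, 0.0692, 0.0928]
ee_rot: [0.049, 0.997, -0.007, -0.067]
ft_force: [-0.6, -0.1, -0.5]
grip_width: 0.604
```

{"op": "apply_moves", "data": {"commands": [[0,0,0,0,1],[0,0,0,0,1],[0,0,0,0,1],[0,0,0,0,1]]}}

```text
clock: 16.47
position: [0.4529, 0.0695, 0.0976]
ee_rot: [0.049, 0.997, -0.006, -0.064]
ft_force: [-0.4, -3.3, -3.6]
grip_width: 0.083
```

```bash
cat >> m.py <<'E'
def atgrasp(x,y,zb=.008):
    p,r,o=pose(); print("panel bottom in tool (bx,by,bz):",(r.T@(np.array([x,y,zb])-p)).round(4)); tilt()
E
python3 -c "
from m import *
plan(.447,.075,-5,.088); atgrasp(.447,.075)"
```

```text
pos [0.4529 0.0695 0.0976] yaw 84.4 turn -0.6 then mm [ 5.1  5.1 10.2] grip 0.083 t 16.5 F [-0.4 -3.3 -3.6] j7 1.32
panel bottom in tool (bx,by,bz): [-0.005   0.0065  0.0895]
tool z [-0.128 -0.005 -0.992]
```

{"op": "apply_moves", "data": {"commands": [[0.002,0,-0.02,0,1],[0.004,0,-0.03,0,1],[0.005,0,-0.04,0,1],[0.005,0,-0.04,0,1],[0.005,0,-0.04,0,1]]}}

```text
clock: 16.88
position: [0.4488, 0.0708, 0.268]
ee_rot: [0.049, 0.996, -0.01, -0.071]
ft_force: [1.4, -0.9, -1.8]
grip_width: 0.085
```

```bash
python3 -c "
from m import *
plan(.5575,-.2,3.4,.32); held(); tilt()"
```

```text
pos [0.4488 0.0708 0.268 ] yaw 84.4 turn -9.0 then mm [ -85.2 -278.1  -57.3] grip 0.085 t 16.9 F [ 1.4 -0.9 -1.8] j7 1.25
held n 128 tool x [-0.0336  0.0608] y -0.005 z [-0.0356 -0.008 ]
tool z [-0.133 -0.008 -0.991]
```

{"op": "apply_moves", "data": {"commands": [[-0.008,-0.025,-0.02,-4.5,1],[-0.011,-0.036,-0.02,-4.5,1],[-0.011,-0.036,-0.008,0,1],[-0.011,-0.036,-0.008,0,1],[-0.011,-0.036,-0.004,0,1]]}}

```text
clock: 17.35
position: [0.5172, -0.092, 0.3378]
ee_rot: [-0.042, 0.997, -0.0, -0.062]
ft_force: [1.4, 0.1, -1.7]
grip_width: 0.085
```

```bash
python3 -c "
from m import *
planb(.5575,-.2,.20,bx=-.0035,bz=.0895)"
```

```text
bottom [ 0.5095 -0.0922  0.2486] turn 1.4 then mm [ -47.2 -110.9   42.5] tilt [-0.124 -0.006] grip 0.085 t 17.4 F [ 1.4  0.1 -1.7] j7 1.81
```

{"op": "apply_moves", "data": {"commands": [[-0.015,-0.035,0.006,1.4,1],[-0.015,-0.036,0.006,0,1],[-0.014,-0.034,0.008,0,1],[0,0,0,0,1]]}}

```text
clock: 17.68
position: [0.5673, -0.2063, 0.3125]
ee_rot: [-0.027, 0.998, -0.003, -0.061]
ft_force: [0.1, -0.2, -0.9]
grip_width: 0.084
```

```bash
python3 -c "
from m import *
planb(.5575,-.2,.165,bx=-.0035,bz=.0895)"
```

```text
bottom [ 0.5599 -0.207   0.2233] turn -0.3 then mm [-5.2  7.3 58.1] tilt [-0.122 -0.01 ] grip 0.084 t 17.7 F [ 0.1 -0.2 -0.9] j7 2.03
```

{"op": "apply_moves", "data": {"commands": [[-0.002,0.004,0.02,-0.3,1],[-0.002,0.003,0.02,0,1],[-0.001,0,0.01,0,1],[0,0,0,0,1]]}}

```text
clock: 18.02
position: [0.5652, -0.2039, 0.259]
ee_rot: [-0.027, 0.998, -0.004, -0.063]
ft_force: [0.1, 0.1, -1.7]
grip_width: 0.087
```

```bash
python3 -c "
from m import *
planb(.5575,-.2,.115,bx=-.0035,bz=.0895)"
```

```text
bottom [ 0.5574 -0.2048  0.1698] turn -0.3 then mm [-7.2  5.2 54.3] tilt [-0.125 -0.012] grip 0.087 t 18.0 F [ 0.1  0.1 -1.7] j7 2.02
```

{"op": "apply_moves", "data": {"commands": [[-0.001,0.004,0.006,-0.3,1],[-0.001,0.001,0.004,0,1],[0,0,0,0,1]]}}

```text
clock: 18.27
position: [0.566, -0.1979, 0.2495]
ee_rot: [-0.03, 0.998, -0.004, -0.062]
ft_force: [-0.1, 0.4, -1.3]
grip_width: 0.083
```

```bash
python3 -c "
from m import *
planb(.5575,-.2,.115,bx=-.0035,bz=.0895)"
```

```text
bottom [ 0.5583 -0.1988  0.1603] turn 0.1 then mm [-4.8 -0.9 45. ] tilt [-0.124 -0.012] grip 0.083 t 18.3 F [-0.1  0.4 -1.3] j7 2.02
```

{"op": "apply_moves", "data": {"commands": [[-0.002,-0.001,0.012,0,1],[-0.002,0,0.012,0,1],[-0.001,0,0.01,0,1],[0,0,0,0,1]]}}

```text
clock: 18.6
position: [0.5679, -0.1985, 0.2136]
ee_rot: [-0.031, 0.998, -0.004, -0.061]
ft_force: [-0.1, 0.2, -1.2]
grip_width: 0.086
```

```bash
python3 -c "
from m import *
planb(.5575,-.2,.115,bx=-.0035,bz=.0895)"
```

```text
bottom [ 0.5606 -0.1995  0.1243] turn 0.2 then mm [ 2.  -0.3  9.6] tilt [-0.121 -0.013] grip 0.086 t 18.6 F [-0.1  0.2 -1.2] j7 2.03
```

{"op": "apply_moves", "data": {"commands": [[0,0,0.007,0,1],[0,0,0,0,0.4],[0,0,0,0,0.4],[0,0,0,0,0.4],[0,0,0,0,0.4]]}}

```text
clock: 19.02
position: [0.5669, -0.1991, 0.2059]
ee_rot: [-0.031, 0.998, -0.005, -0.061]
ft_force: [-0.1, -0.3, 0.3]
grip_width: 0.304
```

{"op": "apply_moves", "data": {"commands": [[0,0,0,0,0.4],[0.003,0,-0.03,0,0.4],[0.005,0,-0.04,0,0.4],[0.005,0,-0.04,0,0.4],[0,0,0,0,0.4]]}}

```text
clock: 19.43
position: [0.5663, -0.1981, 0.3206]
ee_rot: [-0.031, 0.998, -0.004, -0.062]
ft_force: [0.9, -0.7, 0.4]
grip_width: 0.297
```

```bash
python3 -c "
from m import *
top('top4')
plan(.641,.231,-2.5,.25); tilt()"
```

```text
band px [190 148] xy 641 231 size 99 9 ang -2.3 z 0.133
band px [232 148] xy 646 107 size 97 8 ang 15.2 z 0.133
band px [438 191] xy 563 -457 size 52 17 ang -89.8 z 0.195
band px [420 192] xy 559 -391 size 12 10 ang 1.5 z 0.195
band px [ 74 283] xy 284 490 size 100 8 ang 59.3 z 0.123
pos [ 0.5658 -0.1979  0.3174] yaw 93.5 turn 6.0 then mm [-64.3 432.1  58. ] grip 0.298 t 19.5 F [ 0.2 -0.9 -0.5] j7 2.02
tool z [-0.127 -0.012 -0.992]
```

{"op": "apply_moves", "data": {"commands": [[-0.004,0.03,0,3,0.4],[-0.006,0.041,0,3,0.4],[-0.006,0.041,0,0,-1],[-0.006,0.041,0,0,-1],[-0.006,0.041,0,0,-1]]}}

```text
clock: 19.9
position: [0.5965, -0.012, 0.3123]
ee_rot: [0.035, 0.997, -0.009, -0.061]
ft_force: [1.5, -0.4, 0.6]
grip_width: 0.717
```

{"op": "apply_moves", "data": {"commands": [[-0.006,0.04,0.003,0,-1],[-0.006,0.04,0.003,0,-1],[-0.006,0.04,0.003,0,-1],[-0.006,0.04,0.003,0,-1],[-0.006,0.04,0.003,0,-1]]}}

```text
clock: 20.32
position: [0.6374, 0.1914, 0.2885]
ee_rot: [0.035, 0.997, -0.008, -0.061]
ft_force: [1.2, -0.3, 0.3]
grip_width: 1.002
```

```bash
python3 -c "
from m import *
plan(.641,.231,-2.5,.20); tilt()"
```

```text
pos [0.6374 0.1914 0.2885] yaw 86.0 turn -1.5 then mm [-12.4  41.6  86.7] grip 1.002 t 20.3 F [ 1.2 -0.3  0.3] j7 1.29
tool z [-0.122 -0.013 -0.992]
```

Tilt is stable now. Check the rack while the arm is away, then continue the approach.

{"op": "apply_moves", "data": {"commands": [[-0.004,0.02,0.028,-1.5,-1],[-0.004,0.02,0.028,0,-1],[-0.003,0,0.028,0,-1],[0,0,0,0,-1]]}}

```text
clock: 20.65
position: [0.6384, 0.2456, 0.1958]
ee_rot: [0.014, 0.998, -0.006, -0.062]
ft_force: [-1.3, -1.1, -2.1]
grip_width: 0.997
```

```bash
python3 -c "
from m import *
top('top5'); im,d,c=shoot('wrist'); bands(im,cloud(d,c),.11,.2,200)
plan(.641,.231,-2.5,.088); tilt()"
```

```text
band px [232 148] xy 646 107 size 100 8 ang 15.2 z 0.134
band px [191 155] xy 631 231 size 78 9 ang -2.4 z 0.133
band px [369 169] xy 565 -246 size 99 9 ang 3.3 z 0.238
band px [386 168] xy 568 -289 size 99 9 ang 4.0 z 0.238
band px [351 170] xy 561 -200 size 99 8 ang 3.3 z 0.238
band px [440 191] xy 563 -460 size 48 17 ang 88.5 z 0.197
band px [420 192] xy 559 -390 size 13 8 ang 4.6 z 0.198
band px [ 74 283] xy 284 490 size 99 8 ang 59.6 z 0.124
band px [258 163] xy 639 232 size 101 8 ang -2.3 z 0.131
band px [ 74 179] xy 645 108 size 100 11 ang 14.9 z 0.13
pos [0.6402 0.2457 0.2018] yaw 88.4 turn 0.9 then mm [-14.9 -13.4 113. ] grip 1.003 t 20.8 F [ 0.6 -0.6  1. ] j7 1.28
tool z [-0.119 -0.007 -0.993]
```

{"op": "apply_moves", "data": {"commands": [[-0.005,-0.007,0.025,0.9,-1],[-0.005,-0.006,0.028,0,-1],[-0.004,0,0.025,0,-1],[0,0,0,0,-1]]}}

```text
clock: 21.08
position: [0.6507, 0.2284, 0.133]
ee_rot: [0.025, 0.998, -0.002, -0.052]
ft_force: [-0.5, -0.3, 0.0]
grip_width: 1.0
```

```bash
python3 -c "
from m import *
plan(.640,.2315,-2.4,.086);tilt()"
```

```text
pos [0.6507 0.2284 0.133 ] yaw 87.2 turn -0.4 then mm [ 5.9  3.  47.9] grip 1.0 t 21.1 F [-0.5 -0.3  0. ] j7 1.3
tool z [-0.103 -0.002 -0.995]
```

{"op": "apply_moves", "data": {"commands": [[0.004,0.003,0.025,-0.4,-1],[0.002,0,0.022,0,-1],[0,0,0,0,1],[0,0,0,0,1],[0,0,0,0,1]]}}

```text
clock: 21.5
position: [0.6475, 0.2285, 0.1016]
ee_rot: [0.024, 0.999, 0.0, -0.044]
ft_force: [-0.4, 0.8, 0.1]
grip_width: 0.601
```

{"op": "apply_moves", "data": {"commands": [[0,0,0,0,1],[0,0,0,0,1],[0,0,0,0,1],[0,0,0,0,1]]}}

```text
clock: 21.83
position: [0.6512, 0.229, 0.1092]
ee_rot: [0.024, 0.999, 0.002, -0.04]
ft_force: [1.2, 0.6, -1.2]
grip_width: 0.088
```

```bash
python3 -c "
from m import *
plan(.640,.2315,-2.4,.086); atgrasp(.640,.2315)"
```

```text
pos [0.6512 0.229  0.1092] yaw 87.2 turn -0.4 then mm [ 9.4  1.9 24.1] grip 0.088 t 21.8 F [ 1.2  0.6 -1.2] j7 1.31
panel bottom in tool (bx,by,bz): [0.0032 0.0016 0.1018]
tool z [-0.079  0.007 -0.997]
```

{"op": "apply_moves", "data": {"commands": [[0.002,0,-0.02,0,1],[0.003,0,-0.03,0,1],[0.004,0,-0.04,0,1],[0.004,0,-0.04,0,1],[0.004,0,-0.04,0,1]]}}

```text
clock: 22.25
position: [0.6433, 0.2283, 0.2751]
ee_rot: [0.025, 0.999, -0.001, -0.048]
ft_force: [0.2, 0.3, -1.0]
grip_width: 0.084
```

```bash
python3 -c "
from m import *
plan(.5545,-.154,3.4,.32); held(); tilt()"
```

```text
pos [0.6433 0.2283 0.2751] yaw 87.2 turn -6.2 then mm [ 115.  -376.6  -32. ] grip 0.084 t 22.2 F [ 0.2  0.3 -1. ] j7 1.27
held n 109 tool x [-0.0313  0.0644] y -0.0053 z [-0.0218  0.0011]
tool z [-0.086  0.004 -0.996]
```

{"op": "apply_moves", "data": {"commands": [[0,-0.005,-0.02,-3,1],[0.006,-0.02,-0.02,-3.2,1],[0.009,-0.033,-0.006,0,1],[0.009,-0.033,-0.006,0,1],[0.009,-0.033,-0.006,0,1]], "squeeze": 80}}

```text
clock: 22.72
position: [0.6239, 0.1093, 0.3488]
ee_rot: [-0.04, 0.998, 0.005, -0.041]
ft_force: [0.6, 0.5, -0.9]
grip_width: 0.068
```

{"op": "apply_moves", "data": {"commands": [[0.01,-0.033,-0.005,0,1],[0.01,-0.033,-0.005,0,1],[0.01,-0.033,-0.005,0,1],[0.01,-0.033,-0.005,0,1],[0.01,-0.033,-0.005,0,1]]}}

```text
clock: 23.13
position: [0.5866, -0.0669, 0.3769]
ee_rot: [-0.041, 0.998, 0.006, -0.04]
ft_force: [0.4, 0.2, -1.2]
grip_width: 0.072
```

```bash
python3 -c "
from m import *
planb(.5545,-.154,.2,bx=.005,bz=.100); held()"
```

```text
bottom [ 0.5735 -0.0664  0.2777] turn 1.3 then mm [ 18.1 -87.7  78. ] tilt [-0.081  0.008] grip 0.072 t 23.1 F [ 0.4  0.2 -1.2] j7 1.81
held n 150 tool x [-0.028   0.0646] y -0.0042 z [-0.0227  0.0016]
```

{"op": "apply_moves", "data": {"commands": [[0.006,-0.028,0.008,1.3,1],[0.006,-0.028,0.012,0,1],[0.005,-0.026,0.012,0,1],[0,0,0,0,1]]}}

```text
clock: 23.52
position: [0.5681, -0.1661, 0.3479]
ee_rot: [-0.021, 0.999, 0.003, -0.037]
ft_force: [-0.4, -0.1, -1.6]
grip_width: 0.072
```

```bash
python3 -c "
from m import *
planb(.5545,-.154,.165,bx=.005,bz=.100)"
```

```text
bottom [ 0.5557 -0.1658  0.2486] turn -1.0 then mm [-5.8 11.4 83.5] tilt [-0.075  0.005] grip 0.072 t 23.5 F [-0.4 -0.1 -1.6] j7 1.94
```

{"op": "apply_moves", "data": {"commands": [[-0.002,0.006,0.018,-1,1],[-0.002,0.005,0.02,0,1],[-0.002,0,0.022,0,1],[0,0,0,0,1]]}}

```text
clock: 23.85
position: [0.5682, -0.1572, 0.2859]
ee_rot: [-0.027, 0.999, 0.003, -0.037]
ft_force: [-0.8, 0.2, -1.6]
grip_width: 0.07
```

```bash
python3 -c "
from m import *
planb(.5545,-.154,.165,bx=.005,bz=.100)"
```

```text
bottom [ 0.5559 -0.157   0.1865] turn -0.3 then mm [-0.4  3.  21.6] tilt [-0.074  0.004] grip 0.07 t 23.9 F [-0.8  0.2 -1.6] j7 1.94
```

{"op": "apply_moves", "data": {"commands": [[0,0.003,0.012,0,1],[0,0,0.01,0,1],[0,0,0,0,1]]}}

```text
clock: 24.1
position: [0.5667, -0.1535, 0.2646]
ee_rot: [-0.027, 0.999, 0.003, -0.037]
ft_force: [-0.0, 0.3, -1.9]
grip_width: 0.067
```

```bash
python3 -c "
from m import *
planb(.5545,-.154,.115,bx=.005,bz=.100)"
```

```text
bottom [ 0.5544 -0.1533  0.1653] turn -0.3 then mm [-3.7 -1.1 50.1] tilt [-0.073  0.004] grip 0.067 t 24.1 F [-0.   0.3 -1.9] j7 1.94
```

{"op": "apply_moves", "data": {"commands": [[-0.001,-0.001,0.012,0,1],[-0.001,0,0.012,0,1],[-0.001,0,0.011,0,1],[0,0,0,0,1]]}}

```text
clock: 24.43
position: [0.5684, -0.1545, 0.2287]
ee_rot: [-0.027, 0.999, 0.003, -0.035]
ft_force: [0.2, -0.2, -1.2]
grip_width: 0.069
```

```bash
python3 -c "
from m import *
planb(.5545,-.154,.115,bx=.005,bz=.100)"
```

```text
bottom [ 0.5564 -0.1544  0.1293] turn -0.3 then mm [ 0.8  0.4 14.4] tilt [-0.07   0.004] grip 0.069 t 24.4 F [ 0.2 -0.2 -1.2] j7 1.95
```

{"op": "apply_moves", "data": {"commands": [[0,0,0.008,0,1],[0,0,0.003,0,1],[0,0,0,0,0.4],[0,0,0,0,0.4],[0,0,0,0,0.4]]}}

```text
clock: 24.85
position: [0.5678, -0.1548, 0.2169]
ee_rot: [-0.027, 0.999, 0.003, -0.035]
ft_force: [-0.5, -0.3, -0.3]
grip_width: 0.307
```

{"op": "apply_moves", "data": {"commands": [[0,0,0,0,0.4],[0,0,0,0,0.4],[0.002,0,-0.03,0,0.4],[0.003,0,-0.04,0,0.4],[0.003,0,-0.04,0,0.4]]}}

```text
clock: 25.27
position: [0.5647, -0.1544, 0.3237]
ee_rot: [-0.027, 0.999, 0.004, -0.041]
ft_force: [2.0, 0.0, 0.6]
grip_width: 0.297
```

```bash
python3 -c "
from m import *
top('top6')
plan(.646,.1075,15,.25); tilt()"
```

```text
band px [232 148] xy 646 107 size 98 8 ang 15.2 z 0.133
band px [438 191] xy 563 -457 size 52 17 ang 89.5 z 0.196
band px [420 192] xy 559 -390 size 12 8 ang 5.4 z 0.197
band px [ 74 283] xy 284 490 size 100 9 ang 59.4 z 0.124
pos [ 0.5668 -0.1553  0.3325] yaw 93.1 turn -11.9 then mm [-150.2  232.7   73.7] grip 0.299 t 25.3 F [-1.5  0.1  5.8] j7 1.93
tool z [-0.072  0.004 -0.997]
```

{"op": "apply_moves", "data": {"commands": [[-0.015,0.025,0,-6,0.4],[-0.022,0.035,0.004,-6,0.4],[-0.022,0.035,0.008,0,-1],[-0.022,0.035,0.008,0,-1],[-0.022,0.035,0.008,0,-1]]}}

```text
clock: 25.73
position: [0.6343, 0.0178, 0.3119]
ee_rot: [-0.126, 0.992, 0.004, -0.026]
ft_force: [0.4, -0.3, -0.2]
grip_width: 0.718
```

```bash
python3 -c "
from m import *
plan(.646,.1075,15,.2); tilt(); top('top7')"
```

```text
pos [0.6343 0.0178 0.3119] yaw 104.4 turn -0.6 then mm [-40.2  82.1 111.2] grip 0.718 t 25.7 F [ 0.4 -0.3 -0.2] j7 1.85
tool z [-0.052  0.001 -0.999]
band px [232 148] xy 666 112 size 57 8 ang 14.5 z 0.133
band px [369 169] xy 564 -246 size 98 9 ang 3.8 z 0.239
band px [386 168] xy 567 -290 size 99 9 ang 4.1 z 0.238
band px [333 171] xy 558 -154 size 99 8 ang 2.8 z 0.239
band px [351 170] xy 561 -200 size 99 8 ang 3.5 z 0.238
band px [438 191] xy 563 -458 size 53 17 ang 88.1 z 0.196
band px [420 192] xy 559 -392 size 12 12 ang 82.0 z 0.197
band px [ 74 283] xy 283 489 size 99 9 ang 59.4 z 0.124
```

{"op": "apply_moves", "data": {"commands": [[-0.013,0.028,0.03,0,-1],[-0.013,0.027,0.035,0,-1],[-0.01,0.02,0.035,0,-1],[0,0,0,0,-1]]}}

```text
clock: 26.12
position: [0.6453, 0.1084, 0.215]
ee_rot: [-0.135, 0.991, 0.006, -0.025]
ft_force: [-1.6, 1.7, -1.7]
grip_width: 0.998
```

```bash
python3 -c "
from m import *
im,d,c=shoot('wrist'); bands(im,cloud(d,c),.11,.2,200)
plan(.646,.1075,15,.086); tilt()"
```

```text
band px [274 153] xy 645 108 size 101 8 ang 14.6 z 0.13
pos [0.6462 0.1061 0.2183] yaw 105.4 turn 0.4 then mm [ -6.   -0.9 132.2] grip 1.0 t 26.2 F [-0.1  0.6  1.2] j7 1.75
tool z [-0.048  0.005 -0.999]
```

{"op": "apply_moves", "data": {"commands": [[-0.002,0.001,0.035,0,-1],[-0.002,0,0.035,0,-1],[-0.001,0,0.03,0,-1],[0,0,0,0,-1]]}}

```text
clock: 26.5
position: [0.6502, 0.1054, 0.122]
ee_rot: [-0.133, 0.991, 0.005, -0.018]
ft_force: [-1.0, -0.5, -1.2]
grip_width: 0.996
```

```bash
python3 -c "
from m import *
plan(.645,.1075,14.8,.086); tilt()"
```

```text
pos [0.6502 0.1054 0.122 ] yaw 105.3 turn 0.5 then mm [ 3.2  2.8 36.2] grip 0.996 t 26.5 F [-1.  -0.5 -1.2] j7 1.77
tool z [-0.037  0.006 -0.999]
```

{"op": "apply_moves", "data": {"commands": [[0.002,0.002,0.024,0.5,-1],[0.001,0.001,0.018,0,-1],[0,0,0.002,0,1],[0,0,0.001,0,1],[0,0,0.001,0,1]], "squeeze": 60}}

```text
clock: 26.92
position: [0.6506, 0.1024, 0.0868]
ee_rot: [-0.126, 0.992, 0.005, -0.012]
ft_force: [0.0, -0.2, -0.4]
grip_width: 0.606
```

{"op": "apply_moves", "data": {"commands": [[0,0,0.001,0,1],[0,0,0,0,1],[0,0,0,0,1],[0,0,0,0,1]]}}

```text
clock: 27.25
position: [0.6538, 0.1023, 0.092]
ee_rot: [-0.126, 0.992, 0.005, -0.009]
ft_force: [-0.7, 0.6, -1.1]
grip_width: 0.081
```

```bash
python3 -c "
from m import *
plan(.645,.1075,14.8,.086); atgrasp(.645,.1075)"
```

```text
pos [0.6538 0.1023 0.092 ] yaw 104.4 turn -0.4 then mm [7.1 7.2 6.2] grip 0.081 t 27.2 F [-0.7  0.6 -1.1] j7 1.77
panel bottom in tool (bx,by,bz): [0.0059 0.0062 0.0842]
tool z [-0.018  0.008 -1.   ]
```

{"op": "apply_moves", "data": {"commands": [[0.001,0,-0.02,0,1],[0.001,0,-0.03,0,1],[0.002,0,-0.04,0,1],[0.002,0,-0.04,0,1],[0.002,0,-0.04,0,1]]}}

```text
clock: 27.67
position: [0.6443, 0.0983, 0.2585]
ee_rot: [-0.126, 0.992, 0.003, -0.018]
ft_force: [0.9, 0.1, -0.2]
grip_width: 0.086
```

{"op": "apply_moves", "data": {"commands": [[0.001,0,-0.03,3,1],[0,0,-0.02,4,1],[0,0,0,4,1]]}}

```text
clock: 27.92
position: [0.6468, 0.0969, 0.3224]
ee_rot: [-0.028, 1.0, 0.003, -0.011]
ft_force: [0.4, 0.0, -1.1]
grip_width: 0.081
```

```bash
python3 -c "
from m import *
plan(.552,-.108,3.4,.34); held(); tilt()"
```

```text
pos [0.6468 0.0969 0.3224] yaw 93.2 turn -0.2 then mm [ 107.2 -198.8  -16.5] grip 0.081 t 27.9 F [ 0.4  0.  -1.1] j7 1.54
held n 116 tool x [-0.0397  0.0585] y -0.004 z [-0.0393 -0.0171]
tool z [-0.023  0.005 -1.   ]
```

{"op": "apply_moves", "data": {"commands": [[0.015,-0.025,-0.004,0,1],[0.019,-0.034,-0.003,0,1],[0.019,-0.034,-0.003,0,1],[0.019,-0.034,-0.003,0,1],[0.019,-0.034,0,0,1]]}}

```text
clock: 28.38
position: [0.5635, -0.0636, 0.3303]
ee_rot: [-0.037, 0.999, 0.003, -0.015]
ft_force: [0.6, 0.1, -0.6]
grip_width: 0.083
```

```bash
python3 -c "
from m import *
planb(.552,-.108,.2,bx=.0065,bz=.0835)"
```

```text
bottom [ 0.5546 -0.0636  0.247 ] turn 0.9 then mm [  3.8 -44.7  46.8] tilt [-0.029  0.005] grip 0.083 t 28.4 F [ 0.6  0.1 -0.6] j7 1.77
```

{"op": "apply_moves", "data": {"commands": [[0.001,-0.02,0.01,0.9,1],[0.001,-0.018,0.015,0,1],[0,0,0.01,0,1],[0,0,0,0,1]]}}

```text
clock: 28.72
position: [0.5571, -0.1142, 0.2943]
ee_rot: [-0.026, 1.0, 0.003, -0.014]
ft_force: [1.0, 0.7, -1.7]
grip_width: 0.085
```

```bash
python3 -c "
from m import *
planb(.552,-.108,.165,bx=.0065,bz=.0835)"
```

```text
bottom [ 0.5482 -0.1141  0.2111] turn -0.5 then mm [-5.4  5.7 46. ] tilt [-0.029  0.005] grip 0.085 t 28.7 F [ 1.   0.7 -1.7] j7 1.85
```

{"op": "apply_moves", "data": {"commands": [[-0.003,0.003,0.018,-0.5,1],[-0.002,0.003,0.018,0,1],[0,0,0.004,0,1],[0,0,0,0,1]]}}

```text
clock: 29.05
position: [0.5606, -0.1057, 0.2529]
ee_rot: [-0.033, 0.999, 0.003, -0.015]
ft_force: [-0.8, -0.4, -1.7]
grip_width: 0.086
```

```bash
python3 -c "
from m import *
planb(.552,-.108,.115,bx=.0065,bz=.0835)"
```

```text
bottom [ 0.5516 -0.1057  0.1697] turn 0.4 then mm [-2.  -2.7 54.6] tilt [-0.03   0.005] grip 0.086 t 29.1 F [-0.8 -0.4 -1.7] j7 1.85
```

{"op": "apply_moves", "data": {"commands": [[-0.001,-0.003,0.008,0.4,1],[0,0,0.01,0,1],[0,0,0.012,0,1],[0,0,0,0,1]]}}

```text
clock: 29.38
position: [0.5621, -0.1074, 0.2223]
ee_rot: [-0.031, 0.999, 0.003, -0.014]
ft_force: [-0.7, -0.1, -1.2]
grip_width: 0.085
```

```bash
python3 -c "
from m import *
planb(.552,-.108,.115,bx=.0065,bz=.0835)"
```

```text
bottom [ 0.5532 -0.1074  0.139 ] turn 0.2 then mm [ 0.6 -0.7 24. ] tilt [-0.028  0.004] grip 0.085 t 29.4 F [-0.7 -0.1 -1.2] j7 1.86
```

{"op": "apply_moves", "data": {"commands": [[0,0,0.011,0,1],[0,0,0.009,0,1],[0,0,0,0,0.4],[0,0,0,0,0.4],[0,0,0,0,0.4]]}}

```text
clock: 29.8
position: [0.5614, -0.1075, 0.2001]
ee_rot: [-0.031, 0.999, 0.003, -0.014]
ft_force: [0.1, 0.5, 0.2]
grip_width: 0.302
```

{"op": "apply_moves", "data": {"commands": [[0,0,0,0,0.4],[0,0,0,0,0.4],[0,0,-0.03,0,0.4],[0,0,-0.04,0,0.4],[0,0,-0.04,0,0.4]]}}

```text
clock: 30.22
position: [0.5613, -0.1072, 0.3068]
ee_rot: [-0.031, 0.999, 0.003, -0.02]
ft_force: [1.0, -1.1, 0.4]
grip_width: 0.297
```

{"op": "apply_moves", "data": {"commands": [[0,0,-0.03,0,0.4],[0,0.04,0,0,0.4],[0,0.04,0,0,0.4],[0,0.04,0,0,0.4],[0,0,0,0,0.4]]}}

```text
clock: 30.63
position: [0.5581, 0.0123, 0.3519]
ee_rot: [-0.027, 1.0, 0.003, -0.011]
ft_force: [0.4, 0.9, -0.4]
grip_width: 0.301
```

```bash
python3 -c "
from m import *
im,P=top('top8'); ip,d,c=shoot('side'); Q=cloud(d,c); save(ip[200:380,250:430].repeat(3,0).repeat(3,1),'s8.png')
for I,X in((im,P),(ip,Q)):
    h=cv2.cvtColor(I,cv2.COLOR_RGB2HSV); m=((h[...,0]<7)|(h[...,0]>173))&(h[...,1]>160)&(X[...,2]>.17)&(X[...,1]<-.3)&(X[...,1]>-.45)&(X[...,2]<.3)
    q=X[m]; print(len(q),np.percentile(q,[3,50,97],axis=0).round(3).tolist())
for n,cc in(('top',cam('top')),('side',cam('side'))):
    for t in('pawl_grip','pawl_pivot'):
        f=nets.place_of(n,t); print(n,t,[(round(a['conf'],2),np.round(a['xy'],1).tolist(),ray_z(cc,a['xy'],.22 if t=='pawl_grip' else .164).round(3).tolist()) for a in f[:2]])
plan(.56,-.4,3.4,.3); tilt()"
```

```text
band px [369 169] xy 565 -246 size 99 9 ang 3.6 z 0.238
band px [386 168] xy 567 -290 size 99 10 ang 4.0 z 0.238
band px [315 171] xy 556 -107 size 99 8 ang 2.9 z 0.238
band px [333 171] xy 557 -153 size 98 9 ang 3.4 z 0.238
band px [351 170] xy 561 -200 size 98 9 ang 3.1 z 0.238
band px [438 191] xy 563 -458 size 51 18 ang 87.4 z 0.196
band px [420 192] xy 559 -390 size 12 9 ang 2.8 z 0.198
band px [ 74 283] xy 284 490 size 100 8 ang 59.9 z 0.124
98 [[0.552, -0.418, 0.196], [0.558, -0.403, 0.237], [0.566, -0.397, 0.242]]
83 [[0.548, -0.425, 0.199], [0.553, -0.421, 0.226], [0.559, -0.404, 0.239]]
top pawl_grip [(0.6, [432.8, 195.3], [0.551, -0.406, 0.22])]
top pawl_pivot [(0.66, [448.6, 194.9], [0.563, -0.473, 0.164]), (0.61, [199.8, 173.1], [0.61, 0.204, 0.164])]
side pawl_grip [(0.51, [323.8, 282.7], [0.553, -0.416, 0.22])]
side pawl_pivot [(0.78, [330.1, 313.1], [0.558, -0.477, 0.164])]
pos [0.558  0.0018 0.3515] yaw 92.3 turn -1.1 then mm [  20.7 -401.3   51. ] grip 0.298 t 30.9 F [-0.   0.4  0.1] j7 1.6
tool z [-0.023  0.001 -1.   ]
```

View pics/s8.png

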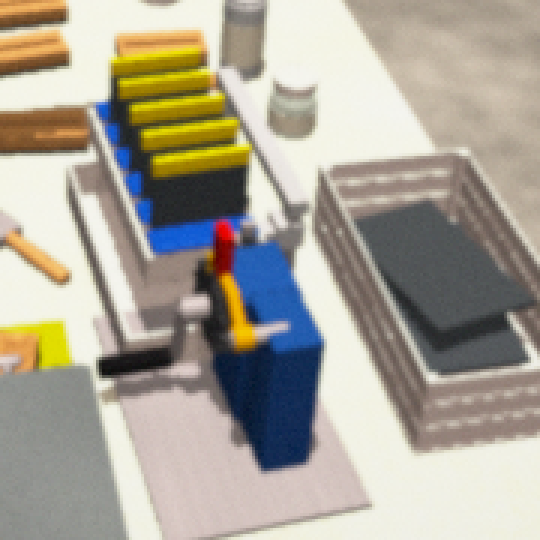

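All five panels are home (tops at 0.238, spaced 46 mm). Red tab in the crop at (225,248): about x 0.556, y -0.411, top z 0.239. Turning 90° for the tab.

{"op": "apply_moves", "data": {"commands": [[0,0,0,7,-0.15],[0,0,0,7,-0.15],[0,0,0,7,-0.15],[0,0,0,7,-0.15],[0,0,0,7,-0.15]]}}

```text
clock: 31.35
position: [0.558, -0.0049, 0.351]
ee_rot: [0.289, 0.957, -0.003, -0.011]
ft_force: [0.2, 0.5, 0.0]
grip_width: 0.574
```

{"op": "apply_moves", "data": {"commands": [[0,0,0,7,-0.15],[0,0,0,7,-0.15],[0,0,0,7,-0.15],[0,0,0,7,-0.15],[0,0,0,7,-0.15]]}}

```text
clock: 31.77
position: [0.5578, -0.0119, 0.3505]
ee_rot: [0.569, 0.822, -0.007, -0.01]
ft_force: [-0.2, 0.2, 0.0]
grip_width: 0.574
```

{"op": "apply_moves", "data": {"commands": [[0,0,0,7,-0.15],[0,0,0,7,-0.15],[0,0,0,5,-0.15],[0,0,0,0,-0.15]]}}

```text
clock: 32.1
position: [0.5576, -0.0172, 0.3502]
ee_rot: [0.705, 0.71, -0.009, -0.008]
ft_force: [-0.4, 0.3, 0.8]
grip_width: 0.572
```

```bash
python3 -c "
from m import *
plan(.556,-.411,-86.6,.35); tilt()"
```

```text
pos [ 0.5576 -0.0172  0.3502] yaw 0.4 turn -3.0 then mm [-393.   -25.     1.3] grip 0.572 t 32.1 F [-0.4  0.3  0.8] j7 0.06
tool z [-0.025 -0.001 -1.   ]
```

{"op": "apply_moves", "data": {"commands": [[-0.03,-0.002,-0.002,-3,-0.15],[-0.04,-0.003,-0.002,0,-0.15],[-0.04,-0.003,-0.002,0,-0.15],[-0.04,-0.003,-0.002,0,-0.15],[-0.04,-0.003,-0.002,0,-0.15]]}}

```text
clock: 32.52
position: [0.5566, -0.2061, 0.3593]
ee_rot: [0.674, 0.739, -0.008, -0.01]
ft_force: [0.9, -0.4, 0.4]
grip_width: 0.577
```

{"op": "apply_moves", "data": {"commands": [[-0.04,-0.003,0,0,-0.15],[-0.04,-0.003,0,0,-0.15],[-0.04,-0.003,0,0,-0.15],[-0.04,-0.003,0,0,-0.15],[0,0,0,0,-0.15]]}}

```text
clock: 32.93
position: [0.5533, -0.3827, 0.3577]
ee_rot: [0.672, 0.741, -0.011, -0.01]
ft_force: [-1.8, -0.5, 0.2]
grip_width: 0.576
```

```bash
python3 -c "
from m import *
plan(.556,-.411,-86.6,.30); tilt()
im,d,c=shoot('wrist'); X=cloud(d,c); save(im,'w8.png'); h=cv2.cvtColor(im,cv2.COLOR_RGB2HSV); m=((h[...,0]<7)|(h[...,0]>173))&(h[...,1]>160)&(X[...,2]>.17)&(X[...,2]<.3)
q=X[m]; print(len(q),np.percentile(q,[3,50,97],axis=0).round(3).tolist())
t=q[q[:,2]>.23]; print(cv2.minAreaRect((t[:,:2]*1000).astype(np.float32)))
for t in('pawl_grip','pawl_pivot'):
    f=nets.place_of('wrist',t); print(t,[(round(a['conf'],2),np.round(a['xy'],1).tolist(),ray_z(c,a['xy'],.22 if t=='pawl_grip' else .164).round(3).tolist()) for a in f[:2]])
"
```

```text
pos [ 0.5533 -0.3827  0.3577] yaw 5.6 turn 2.2 then mm [-28.5   2.8  57.6] grip 0.576 t 32.9 F [-1.8 -0.5  0.2] j7 0.85
tool z [-0.03  -0.002 -1.   ]
482 [[0.552, -0.42, 0.203], [0.558, -0.404, 0.238], [0.564, -0.397, 0.24]]
((557.83740234375, -408.6947937011719), (11.992788314819336, 24.654495239257812), 6.133616924285889)
pawl_grip [(0.97, [286.0, 223.4], [0.556, -0.409, 0.22]), (0.15, [306.7, 100.1], [0.563, -0.295, 0.22])]
pawl_pivot [(0.69, [285.1, 260.0], [0.561, -0.475, 0.164])]
```

View pics/w8.png

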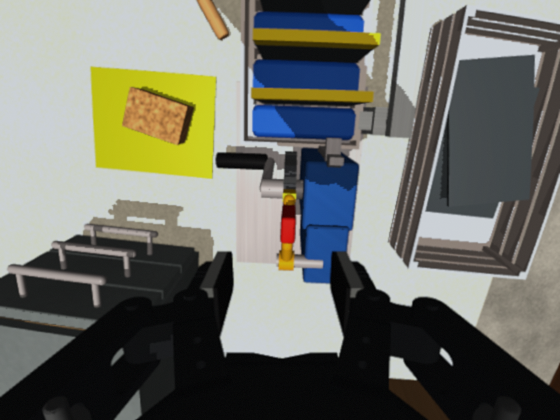

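The tab shows at (287,222), which puts it at (0.557, -0.409). Descending over it.

{"op": "apply_moves", "data": {"commands": [[-0.014,0.002,0.03,2,-0.15],[-0.013,0.002,0.03,0,-0.15],[0,0,0.03,0,-0.15],[0,0,0.02,0,-0.15],[0,0,0,0,-0.15]]}}

```text
clock: 33.5
position: [0.5661, -0.3951, 0.2484]
ee_rot: [0.675, 0.738, -0.006, -0.007]
ft_force: [-0.7, 0.2, 0.6]
grip_width: 0.573
```

```bash
python3 -c "
from m import *
plan(.557,-.41,-86.6,.203); tilt()"
```

```text
pos [ 0.5661 -0.3951  0.2484] yaw 5.1 turn 1.7 then mm [-14.5  -9.2  45.5] grip 0.573 t 33.5 F [-0.7  0.2  0.6] j7 0.88
tool z [-0.018  0.001 -1.   ]
```

{"op": "apply_moves", "data": {"commands": [[-0.008,-0.005,0.005,2,-0.15],[-0.008,-0.005,0.005,0,-0.15],[0,0,0,0,-0.15]]}}

```text
clock: 33.75
position: [0.559, -0.4094, 0.2406]
ee_rot: [0.686, 0.728, -0.005, -0.006]
ft_force: [-1.4, -1.5, -0.4]
grip_width: 0.577
```

```bash
python3 -c "
from m import *
plan(.557,-.41,-86.6,.203); tilt()"
```

```text
pos [ 0.559  -0.4094  0.2406] yaw 3.4 turn -0.0 then mm [-0.6 -1.5 37.6] grip 0.577 t 33.8 F [-1.4 -1.5 -0.4] j7 0.88
tool z [-0.015  0.001 -1.   ]
```

{"op": "apply_moves", "data": {"commands": [[0,-0.001,0.012,0,-0.15],[0,0,0.012,0,-0.15],[0,0,0.012,0,-0.15],[0,0,0,0,-0.15]]}}

```text
clock: 34.08
position: [0.558, -0.4109, 0.2048]
ee_rot: [0.686, 0.728, -0.004, -0.003]
ft_force: [-0.1, 0.4, -1.6]
grip_width: 0.572
```

```bash
python3 -c "
from m import *
plan(.557,-.41,-86.6,.201); tilt()"
```

```text
pos [ 0.558  -0.4109  0.2048] yaw 3.4 turn -0.0 then mm [ 1.  -0.9  3.8] grip 0.572 t 34.1 F [-0.1  0.4 -1.6] j7 0.89
tool z [-0.011 -0.001 -1.   ]
```

Close on the tab.

{"op": "apply_moves", "data": {"commands": [[0,0,0.003,0,1],[0,0,0,0,1],[0,0,0,0,1],[0,0,0,0,1],[0,0,0,0,1]], "squeeze": 50}}

```text
clock: 34.5
position: [0.5578, -0.4104, 0.201]
ee_rot: [0.686, 0.728, -0.004, -0.004]
ft_force: [-2.0, 0.1, -4.2]
grip_width: 0.156
```

```bash
python3 -c "
from m import *
plan(.557,-.41,-86.6,.201); tilt()"
```

```text
pos [ 0.5578 -0.4104  0.201 ] yaw 3.4 turn -0.0 then mm [ 0.5 -0.8  0. ] grip 0.156 t 34.5 F [-2.   0.1 -4.2] j7 0.89
tool z [-0.012 -0.    -1.   ]
```

{"op": "apply_moves", "data": {"commands": [[-0.006,0,-0.007,0,1],[-0.007,0,-0.006,0,1],[-0.007,0,-0.006,0,1],[-0.007,0,-0.005,0,1],[0,0,0,0,1]]}}

```text
clock: 34.92
position: [0.5588, -0.4302, 0.2179]
ee_rot: [0.685, 0.729, -0.0, -0.016]
ft_force: [-2.4, 3.2, -1.6]
grip_width: 0.158
```

```bash
cat >> m.py <<'E'
def stat(n=None,y0=-.4104,z0=.201):
    p,r,o=pose(); th=np.arctan2(.056+p[2]-z0,.065+p[1]-y0)-np.arctan2(.056,.065)
    print("TCP",p.round(4),"theta~",round(th,3),"F",np.round(o["ft_force"],1),"grip",round(o["grip_width"],3),"t",round(o["clock"],1)); tilt()
    im,d,c=shoot("side"); P=cloud(d,c); 
    if n: save(im,n)
    m=yellow(im,P,.1,.26)&(P[...,1]<-.08)&(P[...,1]>-.33)&(P[...,0]>.45); print("side band top z",np.percentile(P[m][:,2],[50,95]).round(4))
E
python3 -c "
from m import *
stat()"
```

```text
TCP [ 0.5588 -0.4302  0.2179] theta~ 0.304 F [-2.4  3.2 -1.6] grip 0.158 t 34.9
tool z [-0.023  0.021 -1.   ]
side band top z [0.2226 0.2327]
```

{"op": "apply_moves", "data": {"commands": [[-0.006,0,-0.005,0,1],[0,0,0,0,1],[0,0,0,0,1],[0,0,0,0,1],[0,0,0,0,1]]}}

```text
clock: 35.38
position: [0.5592, -0.4363, 0.2218]
ee_rot: [0.685, 0.729, -0.001, -0.016]
ft_force: [-1.1, 2.0, -7.6]
grip_width: 0.155
```

```bash
python3 -c "
from m import *
stat()"
```

```text
TCP [ 0.5592 -0.4363  0.2218] theta~ 0.389 F [-1.1  2.  -7.6] grip 0.155 t 35.4
tool z [-0.024  0.021 -1.   ]
side band top z [0.2173 0.2274]
```

The rack is descending at about 10 mm/s. Hold.

{"op": "apply_moves", "data": {"commands": [[0,0,0,0,1],[0,0,0,0,1],[0,0,0,0,1],[0,0,0,0,1],[0,0,0,0,1]]}}

```text
clock: 35.85
position: [0.5592, -0.4363, 0.2218]
ee_rot: [0.685, 0.729, -0.001, -0.015]
ft_force: [-2.4, 0.8, -8.3]
grip_width: 0.158
```

{"op": "apply_moves", "data": {"commands": [[0,0,0,0,1],[0,0,0,0,1],[0,0,0,0,1],[0,0,0,0,1],[0,0,0,0,1]]}}

```text
clock: 36.27
position: [0.5591, -0.4363, 0.2218]
ee_rot: [0.685, 0.729, -0.001, -0.015]
ft_force: [-1.3, 1.3, -8.4]
grip_width: 0.155
```

{"op": "apply_moves", "data": {"commands": [[0,0,0,0,1],[0,0,0,0,1],[0,0,0,0,1],[0,0,0,0,1],[0,0,0,0,1]]}}

```text
clock: 36.68
position: [0.5592, -0.4363, 0.2218]
ee_rot: [0.685, 0.729, -0.001, -0.015]
ft_force: [-1.9, 1.7, -8.6]
grip_width: 0.159
```

```bash
python3 -c "
from m import *
stat()"
```

```text
TCP [ 0.5592 -0.4363  0.2218] theta~ 0.389 F [-1.9  1.7 -8.6] grip 0.159 t 36.7
tool z [-0.024  0.02  -1.   ]
side band top z [0.2031 0.2134]
```

{"op": "apply_moves", "data": {"commands": [[0,0,0,0,1],[0,0,0,0,1],[0,0,0,0,1],[0,0,0,0,1],[0,0,0,0,1]]}}

```text
clock: 37.15
position: [0.5591, -0.4363, 0.2218]
ee_rot: [0.685, 0.729, -0.001, -0.015]
ft_force: [-2.3, 1.4, -8.2]
grip_width: 0.154
```

{"op": "apply_moves", "data": {"commands": [[0,0,0,0,1],[0,0,0,0,1],[0,0,0,0,1],[0,0,0,0,1],[0,0,0,0,1]]}}

```text
clock: 37.57
position: [0.5591, -0.4363, 0.2218]
ee_rot: [0.685, 0.729, -0.001, -0.015]
ft_force: [-2.0, 0.5, -8.3]
grip_width: 0.158
```

{"op": "apply_moves", "data": {"commands": [[0,0,0,0,1],[0,0,0,0,1],[0,0,0,0,1],[0,0,0,0,1],[0,0,0,0,1]]}}

```text
clock: 37.98
position: [0.5591, -0.4363, 0.2218]
ee_rot: [0.685, 0.729, -0.001, -0.015]
ft_force: [-1.5, -0.2, -8.5]
grip_width: 0.159
```

{"op": "apply_moves", "data": {"commands": [[0,0,0,0,1],[0,0,0,0,1],[0,0,0,0,1],[0,0,0,0,1],[0,0,0,0,1]]}}

```text
clock: 38.4
position: [0.5592, -0.4363, 0.2218]
ee_rot: [0.685, 0.729, -0.001, -0.015]
ft_force: [-0.7, 0.2, -8.2]
grip_width: 0.159
```

{"op": "apply_moves", "data": {"commands": [[0,0,0,0,1],[0,0,0,0,1],[0,0,0,0,1],[0,0,0,0,1],[0,0,0,0,1]]}}

```text
clock: 38.82
position: [0.5591, -0.4363, 0.2218]
ee_rot: [0.685, 0.729, -0.001, -0.015]
ft_force: [-1.8, 0.4, -8.6]
grip_width: 0.154
```

{"op": "apply_moves", "data": {"commands": [[0,0,0,0,1],[0,0,0,0,1],[0,0,0,0,1],[0,0,0,0,1],[0,0,0,0,1]]}}

```text
clock: 39.23
position: [0.5592, -0.4363, 0.2218]
ee_rot: [0.685, 0.729, -0.001, -0.015]
ft_force: [-1.6, 0.9, -7.7]
grip_width: 0.159
```

{"op": "apply_moves", "data": {"commands": [[0,0,0,0,1],[0,0,0,0,1],[0,0,0,0,1],[0,0,0,0,1],[0,0,0,0,1]]}}

```text
clock: 39.65
position: [0.5591, -0.4363, 0.2218]
ee_rot: [0.685, 0.729, -0.001, -0.015]
ft_force: [-2.5, 0.6, -6.8]
grip_width: 0.155
```

{"op": "apply_moves", "data": {"commands": [[0,0,0,0,1],[0,0,0,0,1],[0,0,0,0,1],[0,0,0,0,1],[0,0,0,0,1]]}}

```text
clock: 40.07
position: [0.5591, -0.4363, 0.2218]
ee_rot: [0.685, 0.729, -0.001, -0.015]
ft_force: [-0.5, 0.6, -8.6]
grip_width: 0.155
```

```bash
python3 -c "
from m import *
stat('s9.png')"
```

```text
TCP [ 0.5591 -0.4363  0.2218] theta~ 0.388 F [-0.5  0.6 -8.6] grip 0.155 t 40.1
tool z [-0.024  0.02  -1.   ]
side band top z [0.1711 0.1804]
```

About 40 mm to go, which is 4.3 s or roughly 10 calls.

{"op": "apply_moves", "data": {"commands": [[0,0,0,0,1],[0,0,0,0,1],[0,0,0,0,1],[0,0,0,0,1],[0,0,0,0,1]]}}

```text
clock: 40.53
position: [0.5591, -0.4363, 0.2218]
ee_rot: [0.685, 0.729, -0.001, -0.015]
ft_force: [-2.4, -0.3, -8.1]
grip_width: 0.16
```

{"op": "apply_moves", "data": {"commands": [[0,0,0,0,1],[0,0,0,0,1],[0,0,0,0,1],[0,0,0,0,1],[0,0,0,0,1]]}}

```text
clock: 40.95
position: [0.5592, -0.4363, 0.2218]
ee_rot: [0.685, 0.729, -0.001, -0.015]
ft_force: [-1.4, 1.5, -8.4]
grip_width: 0.159
```

{"op": "apply_moves", "data": {"commands": [[0,0,0,0,1],[0,0,0,0,1],[0,0,0,0,1],[0,0,0,0,1],[0,0,0,0,1]]}}

```text
clock: 41.37
position: [0.5591, -0.4363, 0.2218]
ee_rot: [0.685, 0.729, -0.001, -0.015]
ft_force: [-1.5, 1.3, -7.9]
grip_width: 0.151
```

{"op": "apply_moves", "data": {"commands": [[0,0,0,0,1],[0,0,0,0,1],[0,0,0,0,1],[0,0,0,0,1],[0,0,0,0,1]]}}

```text
clock: 41.78
position: [0.5591, -0.4363, 0.2218]
ee_rot: [0.685, 0.729, -0.001, -0.015]
ft_force: [-1.7, 0.3, -8.2]
grip_width: 0.16
```

{"op": "apply_moves", "data": {"commands": [[0,0,0,0,1],[0,0,0,0,1],[0,0,0,0,1],[0,0,0,0,1],[0,0,0,0,1]]}}

```text
clock: 42.2
position: [0.5591, -0.4363, 0.2218]
ee_rot: [0.685, 0.729, -0.001, -0.015]
ft_force: [-1.4, 0.9, -7.7]
grip_width: 0.154
```

{"op": "apply_moves", "data": {"commands": [[0,0,0,0,1],[0,0,0,0,1],[0,0,0,0,1],[0,0,0,0,1],[0,0,0,0,1]]}}

```text
clock: 42.62
position: [0.5592, -0.4363, 0.2218]
ee_rot: [0.685, 0.729, -0.001, -0.015]
ft_force: [-1.9, 0.6, -9.3]
grip_width: 0.155
```

{"op": "apply_moves", "data": {"commands": [[0,0,0,0,1],[0,0,0,0,1],[0,0,0,0,1],[0,0,0,0,1],[0,0,0,0,1]]}}

```text
clock: 43.03
position: [0.5591, -0.4363, 0.2218]
ee_rot: [0.685, 0.729, -0.001, -0.015]
ft_force: [-1.4, 1.0, -8.3]
grip_width: 0.157
```

{"op": "apply_moves", "data": {"commands": [[0,0,0,0,1],[0,0,0,0,1],[0,0,0,0,1],[0,0,0,0,1],[0,0,0,0,1]]}}

```text
clock: 43.45
position: [0.5591, -0.4363, 0.2218]
ee_rot: [0.685, 0.729, -0.001, -0.015]
ft_force: [-1.5, 0.7, -8.8]
grip_width: 0.159
```

{"op": "apply_moves", "data": {"commands": [[0,0,0,0,1],[0,0,0,0,1],[0,0,0,0,1],[0,0,0,0,1],[0,0,0,0,1]]}}

```text
clock: 43.87
position: [0.5591, -0.4363, 0.2218]
ee_rot: [0.685, 0.729, -0.001, -0.015]
ft_force: [-1.9, 0.7, -8.4]
grip_width: 0.153
```

{"op": "apply_moves", "data": {"commands": [[0,0,0,0,1],[0,0,0,0,1],[0,0,0,0,1],[0,0,0,0,1],[0,0,0,0,1]]}}

```text
clock: 44.28
position: [0.5591, -0.4363, 0.2218]
ee_rot: [0.685, 0.729, -0.001, -0.015]
ft_force: [-2.3, 0.4, -8.3]
grip_width: 0.158
```

{"op": "apply_moves", "data": {"commands": [[0,0,0,0,1],[0,0,0,0,1],[0,0,0,0,1],[0,0,0,0,1],[0,0,0,0,1]]}}

```text
clock: 44.7
position: [0.5591, -0.4363, 0.2218]
ee_rot: [0.685, 0.729, -0.001, -0.015]
ft_force: [-1.0, 1.5, -9.2]
grip_width: 0.158
```

```bash
python3 -c "
from m import *
stat()"
```

```text
TCP [ 0.5591 -0.4363  0.2218] theta~ 0.388 F [-1.   1.5 -9.2] grip 0.158 t 44.7
tool z [-0.024  0.02  -1.   ]
side band top z [0.1322 0.1418]
```

{"op": "apply_moves", "data": {"commands": [[0,0,0,0,1],[0,0,0,0,1],[0,0,0,0,1],[0,0,0,0,1],[0,0,0,0,1]]}}

```text
clock: 45.17
position: [0.5592, -0.4363, 0.2218]
ee_rot: [0.685, 0.729, -0.001, -0.015]
ft_force: [-1.4, 0.8, -8.0]
grip_width: 0.158
```

{"op": "apply_moves", "data": {"commands": [[0,0,0,0,1],[0,0,0,0,1],[0,0,0,0,1],[0,0,0,0,1],[0,0,0,0,1]]}}

```text
clock: 45.58
position: [0.5592, -0.4363, 0.2218]
ee_rot: [0.685, 0.729, -0.001, -0.015]
ft_force: [-2.1, 0.6, -8.7]
grip_width: 0.154
```

```bash
python3 -c "
from m import *
stat('s10.png')"
```

```text
TCP [ 0.5592 -0.4363  0.2218] theta~ 0.388 F [-2.1  0.6 -8.7] grip 0.154 t 45.6
tool z [-0.024  0.02  -1.   ]
side band top z [0.1323 0.1418]
```

The rack has stopped at its bottom: it has come down about 94 mm and the height hasn't changed over the last 0.9 s. Lower the pawl, release, withdraw.

{"op": "apply_moves", "data": {"commands": [[0.007,0,0.005,0,1],[0.007,0,0.006,0,1],[0.006,0,0.006,0,1],[0.003,0,0.003,0,1],[0,0,0,0,1]]}}

```text
clock: 46.05
position: [0.5583, -0.4197, 0.2108]
ee_rot: [0.686, 0.728, -0.004, -0.004]
ft_force: [1.9, -4.1, -12.1]
grip_width: 0.154
```

{"op": "apply_moves", "data": {"commands": [[0,0,0,0,-0.15],[0,0,0,0,-0.15],[0,0,0,0,-0.15],[0,0,0,0,-0.15],[0,0,0,0,-0.15]]}}

```text
clock: 46.47
position: [0.5591, -0.4183, 0.2121]
ee_rot: [0.685, 0.729, -0.003, -0.004]
ft_force: [-0.6, 0.4, -0.8]
grip_width: 0.573
```

```bash
python3 -c "
from m import *
stat()"
```

```text
TCP [ 0.5591 -0.4183  0.2121] theta~ 0.154 F [-0.6  0.4 -0.8] grip 0.573 t 46.5
tool z [-0.011  0.001 -1.   ]
side band top z [0.1319 0.1418]
```

Released. Lift off and inspect.

{"op": "apply_moves", "data": {"commands": [[0,0,-0.015,0,-0.15],[0,0,-0.03,0,-0.15],[0,0,-0.035,0,-0.15],[0,0,-0.035,0,-0.15],[0,0,-0.03,0,-0.15]]}}

```text
clock: 46.93
position: [0.5594, -0.4156, 0.3539]
ee_rot: [0.685, 0.729, -0.004, -0.012]
ft_force: [0.4, -0.6, 0.6]
grip_width: 0.572
```

{"op": "apply_moves", "data": {"commands": [[0.035,0,0,0,-0.15],[0.04,0,0,0,-0.15],[0.04,0,0,0,-0.15],[0.04,0,0,0,-0.15],[0.04,0,0,0,-0.15]]}}

```text
clock: 47.35
position: [0.5447, -0.2302, 0.3623]
ee_rot: [0.692, 0.722, -0.007, -0.004]
ft_force: [-0.6, -0.4, -0.3]
grip_width: 0.573
```

{"op": "apply_moves", "data": {"commands": [[0.04,0,0,0,-0.15],[0.04,0,0,0,-0.15],[0.04,0,0,0,-0.15],[0.04,0,0,0,-0.15],[0,0,0,0,-0.15]]}}

```text
clock: 47.77
position: [0.536, -0.0542, 0.362]
ee_rot: [0.688, 0.726, -0.005, -0.005]
ft_force: [0.3, 1.5, -0.8]
grip_width: 0.574
```

```bash
python3 -c "
from m import *
stat()
im,P=top('top11'); ip,d,c=shoot('side'); Q=cloud(d,c); save(ip[200:380,250:430].repeat(3,0).repeat(3,1),'s11.png')
for I,X in((im,P),(ip,Q)):
    h=cv2.cvtColor(I,cv2.COLOR_RGB2HSV); m=((h[...,0]<7)|(h[...,0]>173))&(h[...,1]>160)&(X[...,2]>.17)&(X[...,1]<-.3)&(X[...,1]>-.45)&(X[...,2]<.3)
    q=X[m]; print(len(q),np.percentile(q,[3,50,97],axis=0).round(3).tolist())
"
```

```text
TCP [ 0.536  -0.0542  0.362 ] theta~ -0.235 F [ 0.3  1.5 -0.8] grip 0.574 t 47.8
tool z [-0.015 -0.001 -1.   ]
side band top z [0.1316 0.1416]
band px [376 176] xy 567 -289 size 99 10 ang 4.5 z 0.145
band px [362 188] xy 549 -247 size 66 8 ang 3.9 z 0.145
band px [438 191] xy 564 -456 size 52 17 ang 88.0 z 0.197
band px [420 192] xy 559 -390 size 12 8 ang -5.7 z 0.197
band px [ 74 283] xy 284 490 size 100 9 ang 59.4 z 0.124
101 [[0.552, -0.42, 0.197], [0.558, -0.403, 0.236], [0.566, -0.397, 0.242]]
86 [[0.548, -0.425, 0.198], [0.552, -0.421, 0.226], [0.56, -0.404, 0.239]]
```

View pics/s11.png

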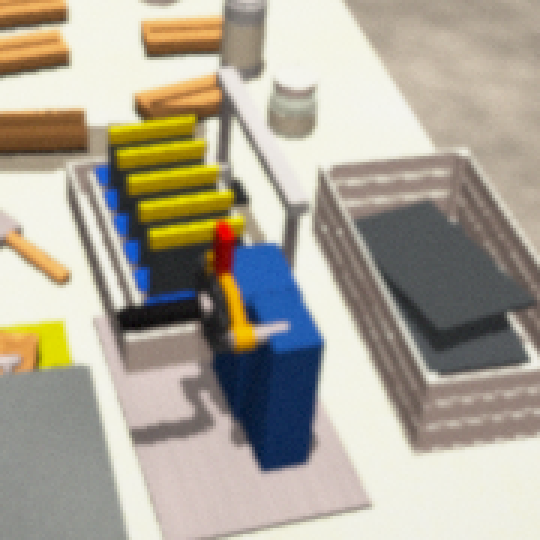

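The rack is down with all five panels upright. Their tops dropped from 0.238 to 0.145, and the red tab at (226,248) is back where it started. Handing in.

```bash
python3 -c "
from workcell import workorder
print(workorder.hand_in())"
```

```text
the job is handed in; nothing more can be done
None
```

The job is handed in at about 48 s on the robot's clock. It gave no verdict, so what follows is from my own checks. I put all five panels into slots of their own, yellow band up. I then lifted the pawl to about 0.39 rad, kept it there until the rack stopped, lowered it, let go and moved the arm clear.

**Panels:** With the rack up, all five tops were level, at about the height a seated panel should have, and 43–46 mm apart. They sat within about 4 mm of mid-slot lengthwise. After lowering, the side picture shows all five upright in the rack. The top camera then saw only two of them, because the arm hid the rest.

**Rack:** It came down at about 8–11 mm/s on its own brake. The panel tops dropped 93–94 mm, and the height did not change over the last 0.9 s I held the pawl up.

**Pawl:** The red tab reads the same position as before the lift in both cameras, to within about 2 mm, so the pawl is back in the teeth.

**What went less well:**
- The tool slowly tilted during sideways moves, up to 0.14 rad. I allowed for this when placing the panels.
- The fourth panel was gripped shallowly, with about 19–22 mm of overlap, but it still went in and seated like the others.
- The first panel touched the slot floor with about 42 N at the wrist, well under the 120 N limit.

I left the bottle, jar, can, tape, brush, cork block and the blue look-alike alone.

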